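Pass the sample tins through the two-door transfer hatch

TASK

Pass every sample tin from the black wash mat to the white clean mat through the transfer hatch: slide the blue lid open, stand the tins on the steel tray inside, shut the lid fully, and only then lift the latch bar's red ball out of its catch, swing the green gate wide open (about a right angle or more), draw the tray out by its red post and stand all the tins upright on the clean mat. Then push the empty tray fully home and shut the gate with its latch bar dropped into the catch. The lid and the gate must never be open at the same time, and the other glassware and tools are to be left where they are.

Things in the scene. Friction and masses are not known exactly. Their poses are not given: they have to be found in the camera images.
- hatch: fixed white transfer box, 140 (x) x 215 (y) x 70 mm; place and yaw vary. Origin: centre of underside, z up. Tunnel along its y: closed end y = +108 mm, inner mouth y = -105 mm (gate). Inner wall faces x = +-65 mm, wall tops z = 70, lid top z = 77. At y = 0, clear guards 50 mm tall out to x = -151 and +241, then a 200 mm tall clear screen to x = +360
- lid (a joint): blue sliding lid (outer door) on top of the hatch: 0 = shut, grows to 0.16 m as it slides along the hatch's +x; stays where left; about 1 N of friction. It starts shut or up to 30 mm atin
- lid_grip (a point): grip point of the lid's black handle block, 18 mm (hatch x) by 50 mm (hatch y), rising 34 mm above the lid top; the point is on its centre, 12 mm below its top (z = 99 mm) and 22 mm above the lid top; moves with the lid (hatch x = -40 mm + lid value, y = 0)
- tray (a joint): steel tray inside the hatch: 0 = home, grows to 0.22 m as it is drawn along the hatch's -y out of the inner mouth; stays where left; about 1 N of friction. It does not collide with the gate or the hatch. Drawn fully out, all tins on it stand clear of the lid's edge (at hatch y = -108 mm)
- tray_floor (a point): centre of the tray floor's top face (z = 12 mm); floor inside the rim 118 mm (hatch x) by 184 mm (hatch y), rim 12 mm tall; axes along the hatch's; hatch y = -tray value. Three tins fit in a row along hatch y at -58, 0 and +58 mm
- tray_grip (a point): grip point of the tray's upright red post, 16 x 16 mm, top at z = 65 mm; the point is on its axis at z = 50 mm, at hatch x = 0, y = -130 mm minus the tray value. With the tray home the post is under the gate's cap and can be reached from above only when the gate is open
- gate (a joint): green gate (inner door): a cap 164 mm wide, 63 deep, 80 tall over the inner mouth, upright hinge. 0 = shut, to 1.9 rad as its free end (hatch -x side) swings out to hatch -y (counter-clockwise from above). Turns easily, stays where left. From 1.45 rad it is clear of the tray's path
- gate_hinge (a point): a point on the gate's upright hinge axis: hatch x = +85 mm, y = -105 mm, z = 90 mm
- latch (a joint): steel latch bar on top of the gate on a level pivot: 0 = level (falls there by itself, 0.12 kg), to 0.6 rad as its ball end is lifted. With gate shut and bar down it lies behind the yellow prong and holds the gate; clear of it above about 0.2 rad. To shut: hold it lifted, close, lower it; or push the gate so the bar rides over the ramp
- latch_ball (a point): centre of the red 24 mm ball (thumb lever) on the bar's end; gate shut and bar down: hatch x = -127, y = -150, z = 90 mm. In the gate's frame (origin at the hinge axis on the table, parallel to the hatch when shut, turning with the gate) the pivot is at x = -80, y = -45, z = 90; lifted by a, the ball is at x = -80 - 132 cos a, y = -45, z = 90 + 132 sin a mm
- clean_mat: fixed white mat with a blue border, 260 mm (x) by 140 mm (y), 4 mm thick, on the clean side; origin: centre of its underside at table level; position and yaw vary
- wash_mat: fixed black rubber draining mat, 250 mm (x) by 190 mm (y), 4 mm thick, where the tins start; origin: centre of its underside at table level; position and yaw vary
- tin0_mid (a point): squat aluminium sample tin with an orange screw lid and a white label band: upright cylinder 50 mm across, 32 mm tall, about 90 g; starts upright on wash_mat; the point is its centre, 16 mm above its underside, z axis up when upright. Two or three tins are present; an absent one gives None from the start
- tin1_mid (a point): squat aluminium sample tin with an orange screw lid and a white label band: upright cylinder 50 mm across, 32 mm tall, about 90 g; starts upright on wash_mat; the point is its centre, 16 mm above its underside, z axis up when upright. Two or three tins are present; an absent one gives None from the start
- tin2_mid (a point): squat aluminium sample tin with an orange screw lid and a white label band: upright cylinder 50 mm across, 32 mm tall, about 90 g; starts upright on wash_mat; the point is its centre, 16 mm above its underside, z axis up when upright. Two or three tins are present; an absent one gives None from the start
- stopper: bystander: black rubber stopper, 26 mm across, 26 mm tall, standing on the wash mat's far left corner; origin at its underside
- beaker: bystander: glass beaker, 70 mm across, 90 mm tall; origin at its underside
- reagent: bystander: small amber reagent bottle with a red cap, 60 mm across, 90 mm tall; origin at its underside
- dish: bystander: flat round glass dish, 60 mm across, 14 mm tall; origin at its underside
- brush: bystander: cleaning brush lying on the bench towards the robot
- catch (a point): top of the latch catch's yellow upright prong, 12 mm (hatch x) by 7 mm (hatch y), at hatch x = -89, y = -160, z = 103 mm, on a dark arm from the hatch; a small ramp leads up to it on its outer (-y) side
Not all that is in view belongs to the job. What is shaped like the part that bears tin0_mid but yellow is not meant. What is shaped like the part that bears tin2_mid but purple is not meant.

How it is judged:
On the way, in this order (a step that is already met when the one before it is completed fails the run):
1. all tins stand upright on the tray inside the hatch, with the gate shut (x of tin0_mid in the frame of hatch between -0.062 and 0.062 m and y of tin0_mid in the frame of hatch between -0.105 and 0.105 m and height (world z) of each of tin0_mid, tin1_mid, tin2_mid below 0.06 m and angle between each of tin0_mid, tin1_mid, tin2_mid's own z axis and vertical below 0.3 rad and x of tin1_mid in the frame of hatch between -0.062 and 0.062 m and y of tin1_mid in the frame of hatch between -0.105 and 0.105 m and x of tin2_mid in the frame of hatch between -0.062 and 0.062 m and y of tin2_mid in the frame of hatch between -0.105 and 0.105 m and value of joint gate below 0.06 rad and value of joint tray below 0.02 m), for 0.2 s.
2. the lid is shut with the tins inside (x of tin0_mid in the frame of hatch between -0.062 and 0.062 m and y of tin0_mid in the frame of hatch between -0.105 and 0.105 m and height (world z) of each of tin0_mid, tin1_mid, tin2_mid below 0.06 m and x of tin1_mid in the frame of hatch between -0.062 and 0.062 m and y of tin1_mid in the frame of hatch between -0.105 and 0.105 m and x of tin2_mid in the frame of hatch between -0.062 and 0.062 m and y of tin2_mid in the frame of hatch between -0.105 and 0.105 m and value of joint lid below 0.008 m and value of joint gate below 0.06 rad), for 0.2 s.
3. the gate is swung wide open while the lid stays shut (value of joint gate above 1.2 rad and value of joint lid below 0.012 m), for 0.2 s.
4. the tray is drawn out through the gate (value of joint tray above 0.12 m), for 0.2 s.
5. all tins stand upright on the clean mat (x of tin0_mid in the frame of clean_mat between -0.13 and 0.13 m and y of tin0_mid in the frame of clean_mat between -0.07 and 0.07 m and height (world z) of tin0_mid between 0.012 and 0.03 m and angle between each of tin0_mid, tin1_mid, tin2_mid's own z axis and vertical below 0.2 rad and x of tin1_mid in the frame of clean_mat between -0.13 and 0.13 m and y of tin1_mid in the frame of clean_mat between -0.07 and 0.07 m and height (world z) of tin1_mid between 0.012 and 0.03 m and x of tin2_mid in the frame of clean_mat between -0.13 and 0.13 m and y of tin2_mid in the frame of clean_mat between -0.07 and 0.07 m and height (world z) of tin2_mid between 0.012 and 0.03 m), for 0.2 s.
At the end, for the whole second after the job is handed in: every tin present stands upright (within 0.2 rad) and at rest with its centre over the clean mat; tray home (within 12 mm), lid shut (within 12 mm), gate shut (within 0.06 rad) and latch bar down behind the catch (within 0.06 rad) (all of step 5 and linear speed of each of tin0, tin1, tin2 below 0.03 m/s and value of joint each of tray, lid below 0.012 m and value of joint each of gate, latch below 0.06 rad); the robot touches nothing.
It fails at once if the lid is more than 35 mm open while the gate is more than 0.15 rad open (value of joint lid above 0.035 m and value of joint gate above 0.15 rad).
It fails at once if a bystander is moved more than 60 mm (distance of any of stopper, beaker, reagent, dish, brush from where it was at the start of the episode above 0.06 m).
Of tin0, tin1, tin2 only 2 to 3 are there at a start; the rules pass over those that are not, and their reading is None.
At some moment in a run one of tin0, tin1, tin2 may be knocked a few centimetres aside while the robot is not near it.
It also fails if it takes over 210 s, if anything falls off the work surface, if the arm or the gripper's body presses on something with over 40 N, if the wrist force passes 120 N, or if a joint passes its speed limit or range.

ROBOT

A 7-joint arm with a two-finger parallel gripper is mounted at the origin on the work surface. World frame = base frame: x ahead of the robot, y to its left, z up, the work surface at z = 0. Lengths are in m, angles in rad, forces in N, time in s.
With the tool pointing down it reaches from about 0.425 to 0.95 m from the base axis. Payload 4.7 kg.
Tool frame: the origin (TCP) lies at the very end of the fingers, on their centre line; the grasp point (between the pads) lies 19 mm behind it; z points along the fingers, y is the line along which they close (so a half turn about z gives the same grasp; the last joint's range is limited). The gripper opens to 87 mm and grips with 3 to 60 N. Pads are 19 mm wide; open, the fingers measure 117 mm over their backs; the gripper's body (75 mm by 190 mm) begins 51 mm behind the grasp point.
Start: joints at [1.145, 0.469, -0.049, 1.532, 0.024, 1.141, -0.082], TCP at [0.261, -0.623, 0.223] pointing down, gripper open.
Joint ranges: [-2.59, 2.59], [-0.33, 1.99], [-1.39, 1.29], [0.1, 2.45], [-1.04, 4.18], [0.21, 1.99], [-2.66, 2.66]. Speed limits (rad/s): [2.57, 2.57, 3.14, 3.14, 3.14, 3.14, 3.14].

INTERFACE

Orientations are given as a 3x3 rotation matrix whose columns are the frame's x, y, z axes.
In Python, from workcell import observe, cams, workorder gives the robot as it stands.
- The arm moves only by the tool drive_tool, never from a script. Its argument "targets" is a list that holds one entry, the list of rows, each a list of 7 numbers: the shift along the tool's x, y, z in mm, then the turn, a rotation vector about the tool's x, y, z in rad, then the closure in counts, from 0 (fully open) to 255 (shut). In form: [[[dx, dy, dz, rx, ry, rz, gripper], ...]]. A call has 1 to 8 rows; each row shifts and turns the commanded pose from where the row before left it, along the tool's axes as they then stand; what a row does not reach is not made up. A row lasts 1/10 s, in which the tool goes at most 50 mm and 8.59 degrees, less where a joint would pass 70% of its speed; a pose out of reach is approached as far as the arm can. A call with a gripper value outside its range is refused whole. The fingers move at their own pace and stop on an object; "newtons" is the grip in N (left out, the last holds). Time passes only in rows, so rows that do not move let the fingers close. It gives the time, the measured TCP pose, the force and the opening at its end, in the units of the state.
- observe(): the state, without advancing time (a new reading comes with each control period).
- cams.capture(name): name is "side" or "top"; returns the picture (400x640x3 uint8, red, green, blue); there is no depth.
- cams.camera_params(name): a dict with "K" (3x3 intrinsics, pixels), "R" (3x3) and "t" (3): a world point X has camera coordinates R X + t. Camera axes: x right, y down, z forward; pixel columns grow to the right and rows downward; lengths in m; the calibration is good to about 2 mm. A picture is of the moment at which its call begins. camera_params takes no time and is no camera call.
- workorder.close_job(): hands the job in, once; it reports no verdict.
The state is a dict: "time": time; "q": joint angles; "qvel": joint speeds; "joint_efforts": joint torques, N m; "tool_pos": TCP position; "eef_rot": TCP orientation; "ft_force": force on the tool from outside, world axes, zero at the start; "ft_torque": the same for the moment, N m; "width": finger opening in m.
Only numpy, scipy, OpenCV 4.12 (cv2) and the standard library are available. Lean on these libraries where they do the work, as an engineer would, in place of code of your own. Each camera call takes 0.05 s, during which the arm holds its last target. There are 200 camera calls.

## Working session

There is one attempt and no reset: what is moved stays moved. The work goes in short steps, Python scripts to look and compute and a tool call to move; the robot and the scene stay as the last step left them, time stands still between calls to the robot, and variables do not carry over. Pictures are saved under pics/ and viewed, on a budget of 14 in all, crops included, one or two more only if the job needs it, and the job is handed in when it is done.

Besides the shell and the picture viewer there is one more tool, called in YAML: its name, and indented under it one key for each argument. drive_tool: Moves the arm, as the interface text tells. Its arguments: {"type":"object","properties":{"targets":{"type":"array","items":{"type":"array","items":{"type":"array","items":{"type":"number"}}}},"newtons":{"type":"number"}},"required":["targets"]}

```bash
ls; mkdir -p pics
python3 - <<'E'
from workcell import observe,cams
import cv2,numpy as np
s=observe();print({k:np.round(v,3).tolist() for k,v in s.items()})
for n in("top","side"):
    p=cams.camera_params(n);print(n,{k:np.round(p[k],3).tolist() for k in p})
    cv2.imwrite(f"pics/{n}0.png",cams.capture(n)[:,:,::-1])
E
```

```text
pics
{'time': 0.0, 'q': [1.145, 0.469, -0.049, 1.534, 0.024, 1.141, -0.082], 'qvel': [-0.001, -0.0, 0.002, 0.0, 0.0, -0.0, 0.001], 'joint_efforts': [-0.0, -50.797, -0.081, -23.615, -0.062, 0.038, 0.0], 'tool_pos': [0.261, -0.622, 0.221], 'eef_rot': [[0.922, 0.386, -0.001], [0.386, -0.922, 0.002], [-0.0, -0.002, -1.0]], 'ft_force': [0.72, 0.212, -0.026], 'ft_torque': [0.01, 0.012, 0.05], 'width': 0.087}
top {'K': [[458.021, 0.0, 319.603], [0.0, 458.021, 198.582], [0.0, 0.0, 1.0]], 'R': [[-0.014, -1.0, -0.002], [-0.996, 0.015, -0.084], [0.084, 0.001, -0.996]], 't': [0.024, 0.492, 1.407]}
side {'K': [[452.667, 0.0, 318.954], [0.0, 452.667, 202.582], [0.0, 0.0, 1.0]], 'R': [[-0.993, -0.12, 0.019], [-0.084, 0.573, -0.815], [0.087, -0.811, -0.579]], 't': [0.51, 0.107, 1.489]}
```

View pics/top0.png

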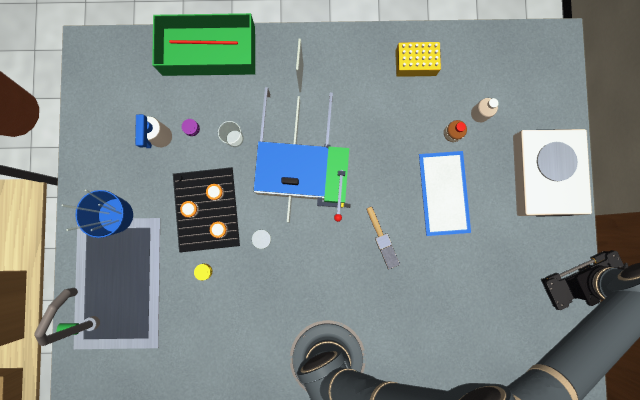

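View pics/side0.png

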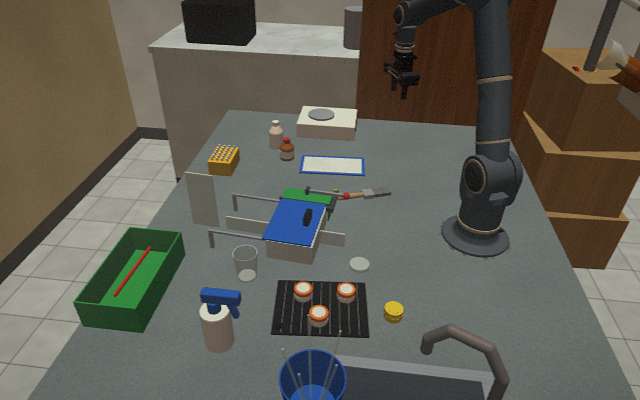

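```bash
cat > h.py <<'E'
from workcell import observe,cams
import cv2,numpy as np
def ray(n,uv,z):
    p=cams.camera_params(n);K,R,t=map(np.array,(p["K"],p["R"],p["t"]))
    c=-R.T@t; d=R.T@np.linalg.inv(K)@np.array([uv[0],uv[1],1.]); return (c+d*(z-c[2])/d[2])[:2]
def proj(n,X):
    p=cams.camera_params(n);K,R,t=map(np.array,(p["K"],p["R"],p["t"]))
    v=K@(R@np.array(X)+t); return v[:2]/v[2]
def blobs(im,lo,hi,amin=15,box=None):
    """im RGB; HSV range -> list (area,centroid,contour)"""
    h=cv2.cvtColor(im,cv2.COLOR_RGB2HSV); m=cv2.inRange(h,np.array(lo),np.array(hi))
    if box: k=np.zeros_like(m);k[box[1]:box[3],box[0]:box[2]]=1;m*=k
    cs,_=cv2.findContours(m,cv2.RETR_EXTERNAL,cv2.CHAIN_APPROX_NONE); o=[]
    for c in cs:
        a=cv2.contourArea(c)
        if a>=amin: o.append((a,c[:,0].mean(0) if a<1 else np.array(cv2.minEnclosingCircle(c)[0]),c))
    return sorted(o,key=lambda b:-b[0])
def rect(n,c,z):
    """contour cast on plane z (m) -> centre,size,deg"""
    w=np.array([ray(n,p,z) for p in c[:,0]+0.0],np.float32)*1000
    r=cv2.minAreaRect(w); return r
def state():
    s=observe();print("t%.2f"%s["time"],"pos",np.round(np.array(s["tool_pos"])*1000,1),"yaw %.3f"%np.arctan2(s["eef_rot"][1][0],s["eef_rot"][0][0]),"F",np.round(s["ft_force"],1),"w %.4f"%s["width"]); return s
E
python3 - <<'E'
from h import *
im=cv2.imread("pics/top0.png")[:,:,::-1].copy()
for nm,lo,hi,z,bx in [("tin",(3,120,120),(18,255,255),.036,(165,160,245,260)),("lid",(105,120,60),(125,255,255),.077,(245,130,350,210)),("gate",(50,100,60),(75,255,255),.08,(310,130,360,220)),
 ("mat",(105,80,60),(125,255,255),.004,(410,140,480,245)),("wash",(0,0,0),(180,255,45),.004,(165,160,245,260)),("handle",(0,0,0),(180,255,60),.111,(270,170,310,195)),("prong",(22,120,90),(35,255,255),.103,(330,190,360,215))]:
    for a,c,k in blobs(im,lo,hi,8,bx)[:4]:
        r=rect("top",k,z);print(nm,a,np.round(c,1),np.round(ray("top",c,z)*1000,1),np.round(cv2.boxPoints(r)).tolist() if len(k)>3 else '')
h=cv2.cvtColor(im,cv2.COLOR_RGB2HSV)
for a,c,k in blobs(im,(0,170,100),(5,255,255),5,(320,200,360,230)):print("ball",a,c,np.round(ray("top",c,.09)*1000,1))
cv2.imwrite("pics/crop0.png",cv2.resize(im[130:270,165:365,::-1],None,fx=4,fy=4,interpolation=cv2.INTER_CUBIC))
E
```

```text
tin 195.0 [188.  208.5] [466.6 422. ] [[443.0, 398.0], [489.0, 397.0], [490.0, 446.0], [444.0, 447.0]]
tin 194.0 [217.3 229.1] [402.1 331.4] [[372.0, 313.0], [418.0, 301.0], [431.0, 349.0], [385.0, 361.0]]
tin 190.0 [213.6 191.6] [517.9 343.3] [[494.0, 318.0], [541.0, 317.0], [542.0, 367.0], [495.0, 367.0]]
lid 3344.5 [290.4 168.9] [578.9 102.9] [[496.0, 5.0], [645.0, -10.0], [666.0, 201.0], [516.0, 215.0]]
gate 928.0 [335.6 174.3] [559.9 -32.7] [[473.0, -58.0], [641.0, -74.0], [647.0, -12.0], [479.0, 5.0]]
mat 3602.5 [444.5 193. ] [ 505.9 -377.7] [[372.0, -314.0], [380.0, -456.0], [641.0, -441.0], [633.0, -299.0]]
wash 811.5 [203.6 181. ] [555.1 382.6] [[511.0, 473.0], [527.0, 287.0], [596.0, 293.0], [580.0, 479.0]]
wash 750.5 [206.  209.5] [464.7 374.5] [[409.0, 463.0], [427.0, 277.0], [522.0, 287.0], [504.0, 473.0]]
wash 445.0 [208.5 237.5] [376.8 366.1] [[333.0, 456.0], [352.0, 270.0], [423.0, 277.0], [404.0, 464.0]]
wash 176.0 [198.4 240. ] [369.4 397.7] [[360.0, 458.0], [372.0, 336.0], [392.0, 338.0], [380.0, 460.0]]
handle 70.5 [289.5 181. ] [537.9 103.7] [[527.0, 82.0], [543.0, 80.0], [549.0, 125.0], [533.0, 127.0]]
ball 28.0 [337.70001221 217.        ] [431.4 -36.3]
```

View pics/crop0.png

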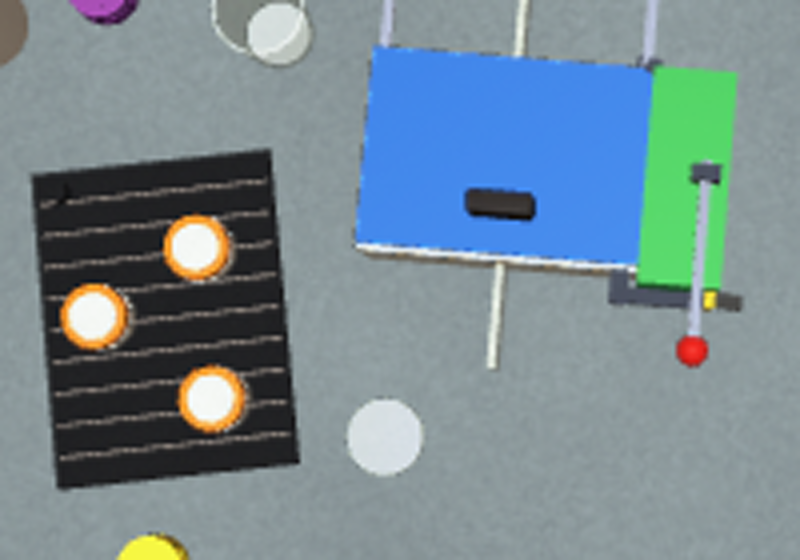

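drive_tool:
  targets:
    - [[0, 0, 0, 0, 0, -0.135, 0], [0, 0, 0, 0, 0, -0.135, 0], [0, 0, 0, 0, 0, -0.135, 0], [0, 0, 0, 0, 0, -0.135, 0], [0, 0, 0, 0, 0, -0.135, 0], [0, 0, 0, 0, 0, -0.135, 0], [0, 0, 0, 0, 0, -0.135, 0], [0, 0, 0, 0, 0, -0.135, 0]]

```text
time: 0.9
tool_pos: [0.2607, -0.6223, 0.2219]
eef_rot: [[0.088, 0.996, -0.0], [0.996, -0.088, 0.001], [0.001, -0.001, -1.0]]
ft_force: [-0.2, -0.5, 0.0]
width: 0.0873
```

drive_tool:
  targets:
    - [[46, 13, 0, 0, 0, 0, 0], [46, 13, 0, 0, 0, 0, 0], [46, 13, 0, 0, 0, 0, 0], [46, 13, 0, 0, 0, 0, 0], [46, 13, 0, 0, 0, 0, 0], [46, 13, 0, 0, 0, 0, 0], [46, 13, 0, 0, 0, 0, 0], [46, 13, 0, 0, 0, 0, 0]]

```text
time: 1.7
tool_pos: [0.3991, -0.264, 0.2224]
eef_rot: [[0.094, 0.996, -0.0], [0.996, -0.094, -0.0], [-0.0, -0.0, -1.0]]
ft_force: [1.4, -0.5, 0.4]
width: 0.087
```

drive_tool:
  targets:
    - [[46, 13, 0, 0, 0, 0, 0], [46, 13, 0, 0, 0, 0, 0], [46, 13, 0, 0, 0, 0, 0], [46, 13, 0, 0, 0, 0, 0], [46, 13, 0, 0, 0, 0, 0], [46, 13, 0, 0, 0, 0, 0], [46, 13, 0, 0, 0, 0, 0], [0, 0, 0, 0, 0, 0, 0]]

```text
time: 2.5
tool_pos: [0.5207, 0.0542, 0.2229]
eef_rot: [[0.083, 0.997, 0.002], [0.997, -0.083, 0.005], [0.005, 0.001, -1.0]]
ft_force: [-0.7, 0.5, 0.1]
width: 0.087
```

```bash
cat >> h.py <<'E'
O=np.array([572.,101.]);TH=-0.095
def H(w): c,s=np.cos(TH),np.sin(TH); return np.array([[c,s],[-s,c]])@(np.array(w)[:2]-O)
def W(h): c,s=np.cos(TH),np.sin(TH); return np.array([[c,-s],[s,c]])@np.array(h[:2])+O
def to(hx,hy,z,gy=None):
    """print tool-axis shift (mm) to hatch-frame TCP target; gy: wanted tool yaw relative to hatch"""
    s=state();R=np.array(s["eef_rot"]);p=np.array(s["tool_pos"])*1000
    w=W((hx,hy));d=R.T@(np.array([*w,z])-p)
    print("hatch now",np.round(H(p),1),"shift",np.round(d,1), "" if gy is None else "rz %.3f"%-(gy+TH-np.arctan2(R[1,0],R[0,0])))
E
python3 -c "
from h import *
to(-34,0,84,np.pi/2)"
```

```text
t2.50 pos [520.7  54.2 222.9] yaw 1.488 F [-0.7  0.5  0.1] w 0.0870
hatch now [-46.6 -51.5] shift [ 50.6  13.1 139.2] rz 0.012
```

drive_tool:
  targets:
    - [[45, 13, 0, 0, 0, 0.01, 0], [5, 0, 45, 0, 0, 0, 0], [0, 0, 45, 0, 0, 0, 0], [0, 0, 30, 0, 0, 0, 0], [0, 0, 16, 0, 0, 0, 0], [0, 0, 2, 0, 0, 0, 0], [0, 0, 0, 0, 0, 0, 0]]

```text
time: 3.2
tool_pos: [0.5374, 0.0944, 0.0845]
eef_rot: [[0.104, 0.995, -0.001], [0.995, -0.104, -0.0], [-0.0, -0.001, -1.0]]
ft_force: [-0.3, 0.3, -0.1]
width: 0.087
```

drive_tool:
  targets:
    - [[0, 0, 0, 0, 0, 0, 255], [0, 0, 0, 0, 0, 0, 255], [0, 0, 0, 0, 0, 0, 255], [0, 0, 0, 0, 0, 0, 255], [0, 0, 0, 0, 0, 0, 255], [0, 0, 0, 0, 0, 0, 255], [0, 0, 0, 0, 0, 0, 255], [0, 0, 0, 0, 0, 0, 255]]
  newtons: 15

```text
time: 4.0
tool_pos: [0.5375, 0.0947, 0.0845]
eef_rot: [[0.104, 0.995, -0.0], [0.995, -0.104, -0.0], [-0.0, -0.0, -1.0]]
ft_force: [0.1, -0.1, 0.5]
width: 0.031
```

```bash
python3 -c "
from h import *
to(122,0,84,np.pi/2)"
```

```text
t4.00 pos [537.5  94.7  84.5] yaw 1.467 F [ 0.1 -0.1  0.5] w 0.0310
hatch now [-33.8  -9.6] shift [ 11.  155.7   0.5] rz -0.009
```

drive_tool:
  targets:
    - [[0, 0, 0, 0, 0, 0, 255], [0, 0, 0, 0, 0, 0, 255], [0, 0, 0, 0, 0, 0, 255], [0, 10, 0, 0, 0, 0, 255], [1, 20, 0, 0, 0, 0, 255], [1, 20, 0, 0, 0, 0, 255], [0, 20, 0, 0, 0, 0, 255], [1, 20, 0, 0, 0, 0, 255]]

```text
time: 4.8
tool_pos: [0.6283, 0.0859, 0.0846]
eef_rot: [[0.105, 0.994, -0.001], [0.994, -0.105, -0.003], [-0.004, -0.001, -1.0]]
ft_force: [-1.0, -4.4, 4.1]
width: 0.0179
```

drive_tool:
  targets:
    - [[0, 20, 0, 0, 0, 0, 255], [1, 20, 0, 0, 0, 0, 255], [0, 15, 0, 0, 0, 0, 255], [0, 8, 0, 0, 0, 0, 255], [0, 2, 0, 0, 0, 0, 255], [0, 0, 0, 0, 0, 0, 255]]

```text
time: 5.4
tool_pos: [0.6889, 0.08, 0.0845]
eef_rot: [[0.105, 0.994, -0.009], [0.994, -0.105, -0.005], [-0.006, -0.008, -1.0]]
ft_force: [-9.6, -6.1, 9.9]
width: 0.018
```

```bash
python3 -c "
from h import *
to(122,0,84,np.pi/2)"
```

```text
t5.40 pos [688.9  80.   84.5] yaw 1.466 F [-9.6 -6.1  9.9] w 0.0180
hatch now [118.4  -9.8] shift [9.8 3.5 0.4] rz -0.010
```

drive_tool:
  targets:
    - [[0, -3, 0, 0, 0, 0, 0], [0, 0, 0, 0, 0, 0, 0], [0, 0, 0, 0, 0, 0, 0], [0, 0, 0, 0, 0, 0, 0], [0, 0, -30, 0, 0, -0.01, 0], [0, 0, -45, 0, 0, 0, 0], [25, -40, 0, 0, 0, 0, 0], [40, -25, 0, 0, 0, 0, 0]]

```text
time: 6.2
tool_pos: [0.6308, 0.1516, 0.161]
eef_rot: [[0.1, 0.995, 0.003], [0.995, -0.1, -0.001], [-0.001, 0.003, -1.0]]
ft_force: [0.5, 1.2, -0.9]
width: 0.0737
```

drive_tool:
  targets:
    - [[40, -25, 0, 0, 0, 0, 0], [40, -25, 0, 0, 0, 0, 0], [40, -25, 0, 0, 0, 0, 0], [30, -25, 0, 0, 0, 0, 0], [25, -20, 0, 0, 0, 0, 0], [0, 0, 0, 0, 0, 0, 0]]

```text
time: 6.8
tool_pos: [0.523, 0.3455, 0.1603]
eef_rot: [[0.084, 0.996, -0.001], [0.996, -0.084, 0.004], [0.004, -0.002, -1.0]]
ft_force: [0.0, 0.7, 0.1]
width: 0.0867
```

```bash
cat >> h.py <<'E'
def tins(z,box=None,save=None):
    im=cams.capture("top")
    if save: cv2.imwrite("pics/"+save,im[:,:,::-1])
    for a,c,k in blobs(im,(3,120,120),(18,255,255),60,box):
        w=ray("top",c,z)*1000
        if w[0]>330: print("tin",a,np.round(c),"hatch",np.round(H(w),1))
E
python3 -c "
from h import *
tins(.036,(165,160,245,260),'top1.png')
to(-77,236,60,np.pi/2)"
```

```text
t6.85 pos [525.4 342.4 160. ] yaw 1.483 F [ 0.7 -0.2  0.9] w 0.0872
hatch now [-69.3 235.9] shift [  0.   -7.7 100. ] rz 0.007
```

View pics/top1.png

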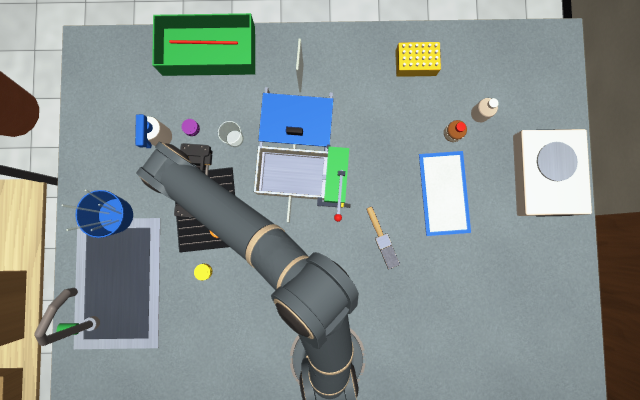

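drive_tool:
  targets:
    - [[0, -8, 20, 0, 0, 0.007, 0], [0, 0, 45, 0, 0, 0, 0], [0, 0, 40, 0, 0, 0, 0], [0, 0, 25, 0, 0, 0, 0], [0, 0, 14, 0, 0, 0, 0], [0, 0, 4, 0, 0, 0, 0], [0, 0, 0, 0, 0, 0, 255], [0, 0, 0, 0, 0, 0, 255]]
  newtons: 15

```text
time: 7.65
tool_pos: [0.5206, 0.3406, 0.0131]
eef_rot: [[0.101, 0.995, 0.002], [0.995, -0.101, 0.002], [0.002, 0.002, -1.0]]
ft_force: [-0.0, 0.8, -0.4]
width: 0.0775
```

drive_tool:
  targets:
    - [[0, 0, 0, 0, 0, 0, 255], [0, 0, 0, 0, 0, 0, 255], [0, 0, 0, 0, 0, 0, 255], [0, 0, 0, 0, 0, 0, 255], [0, 0, 0, 0, 0, 0, 255], [0, 0, 0, 0, 0, 0, 255]]

```text
time: 8.25
tool_pos: [0.5195, 0.34, 0.012]
eef_rot: [[0.101, 0.995, 0.0], [0.995, -0.101, -0.0], [-0.0, 0.0, -1.0]]
ft_force: [-1.0, -0.8, 5.0]
width: 0.0496
```

```bash
python3 -c "
from h import *
to(0,-58,18,np.pi/2)"
```

```text
t8.25 pos [519.5 340.   12. ] yaw 1.470 F [-1.  -0.8  5. ] w 0.0496
hatch now [-74.9 233. ] shift [-290.5   76.7   -6. ] rz -0.006
```

drive_tool:
  targets:
    - [[0, 0, -20, 0, 0, 0, 255], [0, 0, -45, 0, 0, -0.006, 255], [0, 0, -45, 0, 0, 0, 255], [-30, 10, -20, 0, 0, 0, 255], [-45, 10, 0, 0, 0, 0, 255], [-45, 10, 0, 0, 0, 0, 255], [-45, 10, 0, 0, 0, 0, 255], [-45, 10, 0, 0, 0, 0, 255]]

```text
time: 9.05
tool_pos: [0.5493, 0.1241, 0.1413]
eef_rot: [[0.095, 0.996, 0.0], [0.996, -0.095, -0.0], [-0.0, 0.0, -1.0]]
ft_force: [1.0, 0.1, -1.0]
width: 0.0497
```

drive_tool:
  targets:
    - [[-40, 10, 0, 0, 0, 0, 255], [-30, 10, 0, 0, 0, 0, 255], [-13, 5, 0, 0, 0, 0, 255], [0, 0, 0, 0, 0, 0, 255], [0, 0, 0, 0, 0, 0, 255]]

```text
time: 9.55
tool_pos: [0.566, 0.0432, 0.1415]
eef_rot: [[0.093, 0.996, -0.0], [0.996, -0.093, 0.002], [0.002, -0.0, -1.0]]
ft_force: [-0.6, 0.8, -0.6]
width: 0.0498
```

```bash
python3 -c "
from h import *
to(0,-60,21,np.pi/2)"
```

```text
t9.55 pos [566.   43.2 141.5] yaw 1.478 F [-0.6  0.8 -0.6] w 0.0498
hatch now [ -0.5 -58.1] shift [ -2.1   0.5 120.5] rz 0.002
```

drive_tool:
  targets:
    - [[-2, 0, 30, 0, 0, 0, 255], [0, 0, 40, 0, 0, 0, 255], [0, 0, 25, 0, 0, 0, 255], [0, 0, 15, 0, 0, 0, 255], [0, 0, 8, 0, 0, 0, 255], [0, 0, 2, 0, 0, 0, 255], [0, 0, 0, 0, 0, 0, 255], [0, 0, 0, 0, 0, 0, 75]]

```text
time: 10.35
tool_pos: [0.5671, 0.0395, 0.0228]
eef_rot: [[0.095, 0.995, 0.002], [0.995, -0.095, 0.0], [0.0, 0.002, -1.0]]
ft_force: [0.4, -0.1, 1.3]
width: 0.0524
```

drive_tool:
  targets:
    - [[0, 0, 0, 0, 0, 0, 75], [0, 0, 0, 0, 0, 0, 75], [0, 0, 0, 0, 0, 0, 75], [0, 0, -20, 0, 0, 0, 75], [0, 0, -45, 0, 0, 0, 75], [0, 0, -45, 0, 0, 0, 0], [0, 0, -10, 0, 0, 0, 0], [0, 0, 0, 0, 0, 0, 0]]

```text
time: 11.15
tool_pos: [0.5675, 0.0392, 0.1437]
eef_rot: [[0.095, 0.995, 0.005], [0.995, -0.095, -0.0], [0.0, 0.005, -1.0]]
ft_force: [0.2, 0.3, 0.6]
width: 0.0779
```

```bash
python3 -c "
from h import *
tins(.036,(165,160,245,260))
tins(.044,(250,140,340,200),'top2.png')
to(-135.4,309.6,12,np.pi/2)
im=cv2.imread('pics/top2.png');cv2.imwrite('pics/c2.png',cv2.resize(im[120:260,160:360],None,fx=4,fy=4))"
```

```text
tin 197.0 [188. 209.] hatch [-135.9  309.3]
tin 196.0 [217. 229.] hatch [-191.   213.2]
t11.25 pos [565.3  38.6 140.5] yaw 1.476 F [0.3 0.2 0.6] w 0.0837
hatch now [ -0.7 -62.7] shift [ 372.4 -134.5  128.5] rz -0.000
```

View pics/c2.png

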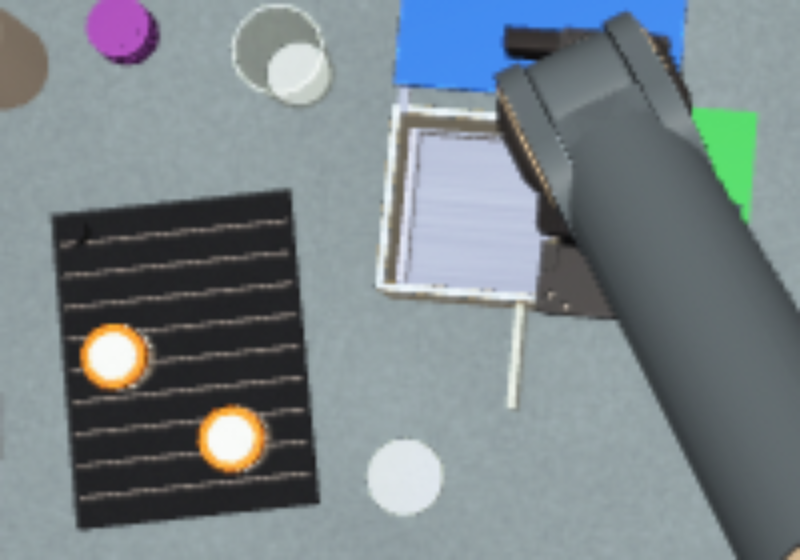

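drive_tool:
  targets:
    - [[42, -15, 0, 0, 0, 0, 0], [42, -15, 0, 0, 0, 0, 0], [42, -15, 0, 0, 0, 0, 0], [42, -15, 0, 0, 0, 0, 0], [42, -15, 0, 0, 0, 0, 0], [42, -15, 0, 0, 0, 0, 0], [42, -15, 0, 0, 0, 0, 0], [42, -15, 0, 0, 0, 0, 0]]

```text
time: 12.05
tool_pos: [0.477, 0.3855, 0.1389]
eef_rot: [[0.095, 0.995, -0.003], [0.995, -0.095, -0.003], [-0.003, -0.003, -1.0]]
ft_force: [0.6, 0.1, -0.2]
width: 0.087
```

drive_tool:
  targets:
    - [[30, -12, 20, 0, 0, 0, 0], [6, -3, 20, 0, 0, 0, 0], [0, 0, 10, 0, 0, 0, 0], [0, 0, 0, 0, 0, 0, 0], [0, 0, 0, 0, 0, 0, 0]]

```text
time: 12.55
tool_pos: [0.4677, 0.4207, 0.0909]
eef_rot: [[0.097, 0.995, -0.001], [0.995, -0.097, -0.002], [-0.002, -0.0, -1.0]]
ft_force: [-0.0, -0.2, 0.7]
width: 0.087
```

```bash
python3 -c "
from h import *
to(-135.5,309.5,12,np.pi/2)"
```

```text
t12.55 pos [467.7 420.7  90.9] yaw 1.474 F [-0.  -0.2  0.7] w 0.0870
hatch now [-134.1  308.4] shift [ 1.2 -1.3 78.9] rz -0.002
```

drive_tool:
  targets:
    - [[1, -1, 35, 0, 0, 0, 0], [0, 0, 25, 0, 0, 0, 0], [0, 0, 14, 0, 0, 0, 0], [0, 0, 4, 0, 0, 0, 0], [0, 0, 0, 0, 0, 0, 0], [0, 0, 0, 0, 0, 0, 255], [0, 0, 0, 0, 0, 0, 255], [0, 0, 0, 0, 0, 0, 255]]

```text
time: 13.35
tool_pos: [0.4666, 0.4238, 0.0146]
eef_rot: [[0.095, 0.995, 0.001], [0.995, -0.095, 0.001], [0.001, 0.001, -1.0]]
ft_force: [-1.2, 0.7, -0.2]
width: 0.0706
```

drive_tool:
  targets:
    - [[0, 0, 0, 0, 0, 0, 255], [0, 0, 0, 0, 0, 0, 255], [0, 0, 0, 0, 0, 0, 255], [0, 0, 0, 0, 0, 0, 255], [0, 0, -20, 0, 0, 0, 255], [0, 0, -45, 0, 0, 0, 255], [0, 0, -45, 0, 0, 0, 255], [-20, 10, -20, 0, 0, 0, 255]]

```text
time: 14.15
tool_pos: [0.4731, 0.4077, 0.1482]
eef_rot: [[0.089, 0.996, 0.004], [0.996, -0.089, 0.008], [0.008, 0.003, -1.0]]
ft_force: [0.3, -0.0, -1.7]
width: 0.0499
```

drive_tool:
  targets:
    - [[-44, 19, 0, 0, 0, 0, 255], [-44, 19, 0, 0, 0, 0, 255], [-44, 19, 0, 0, 0, 0, 255], [-44, 19, 0, 0, 0, 0, 255], [-44, 19, 0, 0, 0, 0, 255], [-40, 17, 0, 0, 0, 0, 255], [-25, 10, 0, 0, 0, 0, 255], [-7, 3, 0, 0, 0, 0, 255]]

```text
time: 14.95
tool_pos: [0.5718, 0.095, 0.1428]
eef_rot: [[0.101, 0.995, -0.001], [0.995, -0.101, -0.002], [-0.002, -0.0, -1.0]]
ft_force: [-0.8, 0.4, -2.1]
width: 0.0492
```

drive_tool:
  targets:
    - [[0, 0, 0, 0, 0, 0, 255], [0, 0, 0, 0, 0, 0, 255]]

```text
time: 15.15
tool_pos: [0.5703, 0.1021, 0.1436]
eef_rot: [[0.092, 0.996, -0.0], [0.996, -0.092, 0.001], [0.001, -0.0, -1.0]]
ft_force: [-0.5, 0.6, -1.1]
width: 0.0498
```

```bash
python3 -c "
from h import *
to(0,-2,21,np.pi/2)"
```

```text
t15.15 pos [570.3 102.1 143.6] yaw 1.478 F [-0.5  0.6 -1.1] w 0.0498
hatch now [-1.8  0.9] shift [ -3.1   1.9 122.6] rz 0.002
```

drive_tool:
  targets:
    - [[0, 2, 30, 0, 0, 0, 255], [0, 0, 40, 0, 0, 0, 255], [0, 0, 25, 0, 0, 0, 255], [0, 0, 15, 0, 0, 0, 255], [0, 0, 8, 0, 0, 0, 255], [0, 0, 2, 0, 0, 0, 255], [0, 0, 0, 0, 0, 0, 255], [0, 0, 0, 0, 0, 0, 75]]

```text
time: 15.95
tool_pos: [0.574, 0.1003, 0.0249]
eef_rot: [[0.095, 0.995, 0.003], [0.996, -0.095, 0.001], [0.001, 0.003, -1.0]]
ft_force: [-0.4, 0.4, 0.5]
width: 0.0526
```

drive_tool:
  targets:
    - [[0, 0, 0, 0, 0, 0, 75], [0, 0, 0, 0, 0, 0, 75], [0, 0, 0, 0, 0, 0, 75], [0, 0, -20, 0, 0, 0, 75], [0, 0, -45, 0, 0, 0, 75], [0, 0, -45, 0, 0, 0, 0], [0, 0, -10, 0, 0, 0, 0], [0, 0, 0, 0, 0, 0, 0]]

```text
time: 16.75
tool_pos: [0.5742, 0.1, 0.1458]
eef_rot: [[0.095, 0.995, 0.005], [0.995, -0.095, 0.0], [0.001, 0.005, -1.0]]
ft_force: [0.2, -0.3, -1.0]
width: 0.0776
```

```bash
python3 -c "
from h import *
tins(.036,(165,160,245,260))
tins(.044,(250,140,340,200))
to(-191,213,60,np.pi/2)"
```

```text
tin 196.0 [217. 229.] hatch [-191.   213.2]
t16.85 pos [572.2  99.1 142.5] yaw 1.476 F [-0.9 -0.2 -0.6] w 0.0838
hatch now [ 0.3 -1.8] shift [ 214.9 -191.3   82.6] rz -0.000
```

drive_tool:
  targets:
    - [[33, -29, 0, 0, 0, 0, 0], [33, -29, 0, 0, 0, 0, 0], [33, -29, 0, 0, 0, 0, 0], [33, -29, 0, 0, 0, 0, 0], [33, -29, 0, 0, 0, 0, 0], [33, -29, 0, 0, 0, 0, 0], [17, -17, 30, 0, 0, 0, 0], [0, 0, 20, 0, 0, 0, 0]]

```text
time: 17.65
tool_pos: [0.3987, 0.3344, 0.0912]
eef_rot: [[0.087, 0.996, -0.004], [0.996, -0.087, -0.0], [-0.001, -0.004, -1.0]]
ft_force: [0.6, -0.5, -0.0]
width: 0.0869
```

drive_tool:
  targets:
    - [[0, 0, 0, 0, 0, 0, 0], [0, 0, 0, 0, 0, 0, 0]]

```text
time: 17.85
tool_pos: [0.4028, 0.331, 0.0923]
eef_rot: [[0.095, 0.995, -0.002], [0.995, -0.095, -0.002], [-0.002, -0.002, -1.0]]
ft_force: [-0.3, 0.3, 1.1]
width: 0.0871
```

```bash
python3 -c "
from h import *
to(-191,213,13,np.pi/2)"
```

```text
t17.85 pos [402.8 331.   92.3] yaw 1.475 F [-0.3  0.3  1.1] w 0.0871
hatch now [-190.3  212.9] shift [ 0.3 -0.6 79.3] rz -0.000
```

drive_tool:
  targets:
    - [[0, -1, 35, 0, 0, 0, 0], [0, 0, 25, 0, 0, 0, 0], [0, 0, 15, 0, 0, 0, 0], [0, 0, 4, 0, 0, 0, 0], [0, 0, 0, 0, 0, 0, 0], [0, 0, 0, 0, 0, 0, 255], [0, 0, 0, 0, 0, 0, 255], [0, 0, 0, 0, 0, 0, 255]]

```text
time: 18.65
tool_pos: [0.4027, 0.3324, 0.0154]
eef_rot: [[0.095, 0.995, 0.001], [0.995, -0.095, 0.001], [0.001, 0.001, -1.0]]
ft_force: [-0.5, 0.1, 0.1]
width: 0.0707
```

drive_tool:
  targets:
    - [[0, 0, 0, 0, 0, 0, 255], [0, 0, 0, 0, 0, 0, 255], [0, 0, 0, 0, 0, 0, 255], [0, 0, 0, 0, 0, 0, 255], [0, 0, -20, 0, 0, 0, 255], [0, 0, -45, 0, 0, 0, 255], [0, 0, -45, 0, 0, 0, 255], [-10, 10, -20, 0, 0, 0, 255]]

```text
time: 19.45
tool_pos: [0.411, 0.3243, 0.1484]
eef_rot: [[0.091, 0.996, 0.004], [0.996, -0.091, 0.005], [0.005, 0.004, -1.0]]
ft_force: [0.8, 1.1, -0.6]
width: 0.0496
```

drive_tool:
  targets:
    - [[-29, 36, 0, 0, 0, 0, 255], [-29, 36, 0, 0, 0, 0, 255], [-29, 36, 0, 0, 0, 0, 255], [-29, 36, 0, 0, 0, 0, 255], [-20, 24, 0, 0, 0, 0, 255], [-11, 13, 0, 0, 0, 0, 255], [0, 0, 0, 0, 0, 0, 255], [0, 0, 0, 0, 0, 0, 255]]

```text
time: 20.25
tool_pos: [0.576, 0.1593, 0.1444]
eef_rot: [[0.093, 0.996, -0.001], [0.996, -0.093, 0.001], [0.001, -0.001, -1.0]]
ft_force: [0.4, -0.2, -1.7]
width: 0.0496
```

```bash
python3 -c "
from h import *
to(0,56,22,np.pi/2)"
```

```text
t20.25 pos [576.  159.3 144.4] yaw 1.478 F [ 0.4 -0.2 -1.7] w 0.0496
hatch now [-1.6 58.4] shift [ -2.6   1.7 122.3] rz 0.002
```

drive_tool:
  targets:
    - [[-1, 2, 30, 0, 0, 0, 255], [0, 0, 40, 0, 0, 0, 255], [0, 0, 25, 0, 0, 0, 255], [0, 0, 15, 0, 0, 0, 255], [0, 0, 8, 0, 0, 0, 255], [0, 0, 2, 0, 0, 0, 255], [0, 0, 0, 0, 0, 0, 255], [0, 0, 0, 0, 0, 0, 75]]

```text
time: 21.05
tool_pos: [0.5803, 0.157, 0.0259]
eef_rot: [[0.095, 0.995, 0.003], [0.995, -0.095, 0.001], [0.001, 0.002, -1.0]]
ft_force: [0.9, -0.4, 0.3]
width: 0.0525
```

drive_tool:
  targets:
    - [[0, 0, 0, 0, 0, 0, 75], [0, 0, 0, 0, 0, 0, 75], [0, 0, 0, 0, 0, 0, 75], [0, 0, -20, 0, 0, 0, 75], [0, 0, -45, 0, 0, 0, 75], [0, 0, -45, 0, 0, 0, 0], [20, -10, -10, 0, 0, 0, 0], [45, -20, 0, 0, 0, 0, 0]]

```text
time: 21.85
tool_pos: [0.5594, 0.2202, 0.1472]
eef_rot: [[0.105, 0.994, 0.006], [0.995, -0.105, -0.001], [-0.001, 0.006, -1.0]]
ft_force: [0.1, 1.2, -0.9]
width: 0.0779
```

drive_tool:
  targets:
    - [[45, -20, 0, 0, 0, 0, 0], [45, -20, 0, 0, 0, 0, 0], [25, 0, 0, 0, 0, 0, 0], [0, 0, 0, 0, 0, 0, 0]]

```text
time: 22.25
tool_pos: [0.5247, 0.3477, 0.1453]
eef_rot: [[0.088, 0.996, 0.0], [0.996, -0.088, 0.004], [0.004, -0.0, -1.0]]
ft_force: [0.3, -1.8, 0.2]
width: 0.0869
```

```bash
python3 -c "
from h import *
tins(.036,(165,160,245,260))
tins(.044,(250,140,340,200),'top3.png')
to(118,0,84,np.pi/2)
im=cv2.imread('pics/top3.png');cv2.imwrite('pics/c3.png',cv2.resize(im[80:230,160:360],None,fx=4,fy=4))"
```

```text
tin 172.5 [292. 172.] hatch [ 2.2 -2.1]
t22.35 pos [526.6 342.1 144.4] yaw 1.477 F [ 0.1 -0.3  0.2] w 0.0869
hatch now [-68.1 235.7] shift [-235.8  185.9   60.6] rz 0.001
```

View pics/c3.png

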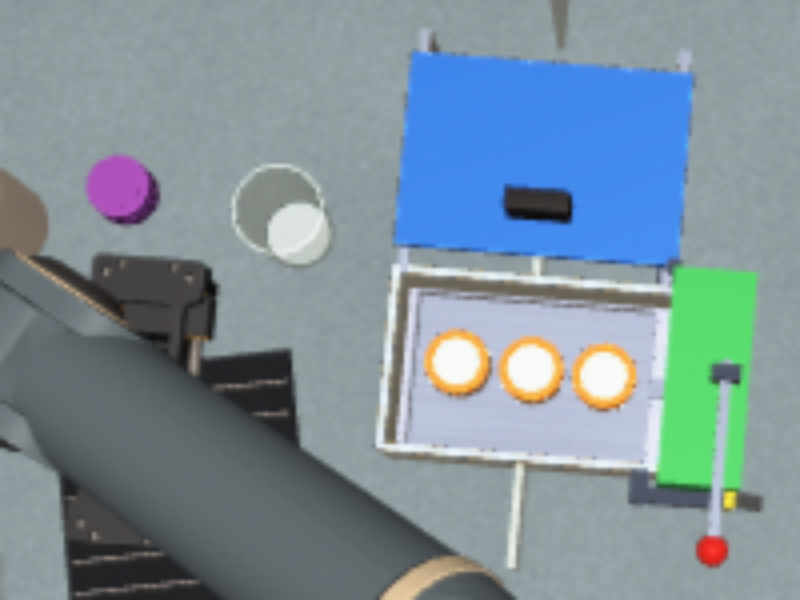

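drive_tool:
  targets:
    - [[-37, 29, 0, 0, 0, 0, 0], [-37, 29, 0, 0, 0, 0, 0], [-37, 29, 0, 0, 0, 0, 0], [-37, 29, 0, 0, 0, 0, 0], [-37, 29, 0, 0, 0, 0, 0], [-33, 26, 0, 0, 0, 0, 0], [-20, 16, 0, 0, 0, 0, 0], [0, 0, 0, 0, 0, 0, 0]]

```text
time: 23.15
tool_pos: [0.6926, 0.078, 0.1435]
eef_rot: [[0.107, 0.994, 0.0], [0.994, -0.107, -0.005], [-0.005, 0.001, -1.0]]
ft_force: [0.3, -0.5, -0.4]
width: 0.0873
```

drive_tool:
  targets:
    - [[0, 0, 25, 0, 0, 0, 0], [0, 0, 20, 0, 0, 0, 0], [0, 0, 11, 0, 0, 0, 0], [0, 0, 4, 0, 0, 0, 0], [0, 0, 0, 0, 0, 0, 0], [0, 0, 0, 0, 0, 0, 255], [0, 0, 0, 0, 0, 0, 255], [0, 0, 0, 0, 0, 0, 255]]

```text
time: 23.95
tool_pos: [0.6908, 0.0878, 0.0855]
eef_rot: [[0.095, 0.995, 0.002], [0.995, -0.095, 0.0], [0.0, 0.001, -1.0]]
ft_force: [-0.2, -0.1, 0.2]
width: 0.0704
```

drive_tool:
  targets:
    - [[0, 0, 0, 0, 0, 0, 255], [0, 0, 0, 0, 0, 0, 255], [0, 0, 0, 0, 0, 0, 255], [0, 0, 0, 0, 0, 0, 255], [0, 0, 0, 0, 0, 0, 255], [0, 0, 0, 0, 0, 0, 255], [0, 0, 0, 0, 0, 0, 255], [0, 0, 0, 0, 0, 0, 255]]

```text
time: 24.75
tool_pos: [0.6897, 0.0876, 0.0845]
eef_rot: [[0.095, 0.995, -0.001], [0.995, -0.095, -0.0], [-0.0, -0.001, -1.0]]
ft_force: [-2.3, -0.0, 1.9]
width: 0.0179
```

```bash
python3 -c "
from h import *
to(-41,0,84,np.pi/2)"
```

```text
t24.75 pos [689.7  87.6  84.5] yaw 1.476 F [-2.3 -0.   1.9] w 0.0179
hatch now [118.4  -2.2] shift [   2.2 -159.4    0.7] rz 0.000
```

drive_tool:
  targets:
    - [[0, -15, 0, 0, 0, 0, 255], [0, -22, 0, 0, 0, 0, 255], [0, -22, 0, 0, 0, 0, 255], [0, -22, 0, 0, 0, 0, 255], [0, -22, 0, 0, 0, 0, 255], [0, -22, 0, 0, 0, 0, 255], [0, -20, 0, 0, 0, 0, 255], [0, -8, 0, 0, 0, 0, 255]]

```text
time: 25.55
tool_pos: [0.5367, 0.1024, 0.0845]
eef_rot: [[0.094, 0.996, 0.0], [0.996, -0.094, -0.0], [0.0, 0.0, -1.0]]
ft_force: [1.0, 0.9, -4.5]
width: 0.0181
```

drive_tool:
  targets:
    - [[0, -4, 0, 0, 0, 0, 255], [0, -2, 0, 0, 0, 0, 255], [0, -1, 0, 0, 0, 0, 255], [0, 0, 0, 0, 0, 0, 255], [0, 0, 0, 0, 0, 0, 255]]

```text
time: 26.05
tool_pos: [0.5316, 0.1029, 0.0845]
eef_rot: [[0.095, 0.995, 0.0], [0.995, -0.095, 0.001], [0.001, 0.0, -1.0]]
ft_force: [1.3, 1.3, -3.8]
width: 0.0178
```

```bash
python3 -c "
from h import *
to(-40,0,84,np.pi/2)"
```

```text
t26.05 pos [531.6 102.9  84.5] yaw 1.476 F [ 1.3  1.3 -3.8] w 0.0178
hatch now [-40.4  -2. ] shift [2.  0.4 0.5] rz -0.000
```

drive_tool:
  targets:
    - [[0, -2, 0, 0, 0, 0, 255], [0, -2, 0, 0, 0, 0, 255], [0, 0, 0, 0, 0, 0, 255], [0, 0, 0, 0, 0, 0, 255]]

```text
time: 26.45
tool_pos: [0.5304, 0.103, 0.0846]
eef_rot: [[0.095, 0.995, 0.006], [0.995, -0.095, 0.002], [0.003, 0.006, -1.0]]
ft_force: [9.4, 1.1, -12.6]
width: 0.0179
```

```bash
python3 -c "
from h import *
to(-40,0,84,np.pi/2)"
```

```text
t26.45 pos [530.4 103.   84.6] yaw 1.475 F [  9.4   1.1 -12.6] w 0.0179
hatch now [-41.6  -1.9] shift [1.9 1.6 0.6] rz -0.001
```

drive_tool:
  targets:
    - [[0, 3, 0, 0, 0, 0, 0], [0, 0, 0, 0, 0, 0, 0], [0, 0, 0, 0, 0, 0, 0], [0, 0, 0, 0, 0, 0, 0], [0, 0, -30, 0, 0, 0, 0], [0, 0, -40, 0, 0, 0, 0], [-37, -15, 0, 0, 0, 0, 0], [-37, -15, 0, 0, 0, 0, 0]]

```text
time: 27.25
tool_pos: [0.4935, 0.0324, 0.156]
eef_rot: [[0.092, 0.996, 0.003], [0.996, -0.092, 0.0], [0.0, 0.003, -1.0]]
ft_force: [-0.2, -0.6, -0.5]
width: 0.0743
```

drive_tool:
  targets:
    - [[-37, -15, 0, 0, 0, 0, 0], [-37, -15, 0, 0, 0, 0, 0], [0, 0, 0, 0, 0, 0.143, 0], [0, 0, 0, 0, 0, 0.143, 0], [0, 0, 0, 0, 0, 0.143, 0], [0, 0, 0, 0, 0, 0.143, 0], [0, 0, 0, 0, 0, 0.143, 0], [0, 0, 0, 0, 0, 0.143, 0]]

```text
time: 28.05
tool_pos: [0.4559, -0.0387, 0.1547]
eef_rot: [[0.818, 0.575, -0.0], [0.575, -0.818, -0.0], [-0.0, 0.0, -1.0]]
ft_force: [0.3, -0.2, -0.2]
width: 0.0871
```

drive_tool:
  targets:
    - [[0, 0, 0, 0, 0, 0.143, 0], [0, 0, 0, 0, 0, 0.143, 0], [0, 0, 0, 0, 0, 0.143, 0], [0, 0, 0, 0, 0, 0.143, 0], [0, 0, 0, 0, 0, 0.141, 0], [0, 0, 0, 0, 0, 0, 0], [0, 0, 0, 0, 0, 0, 0]]

```text
time: 28.75
tool_pos: [0.4561, -0.0386, 0.1546]
eef_rot: [[0.996, -0.092, 0.0], [-0.092, -0.996, -0.0], [0.0, 0.0, -1.0]]
ft_force: [-0.4, 0.3, -0.3]
width: 0.0869
```

```bash
python3 -c "
from h import *
to(-127,-150,75,0)
for n in('top','side'): cv2.imwrite('pics/%s4.png'%n,cams.capture(n)[:,:,::-1])
a=cv2.imread('pics/side4.png');b=cv2.imread('pics/top4.png')
u,v=map(int,proj('side',[.43,-.036,.09]));print(u,v)
cv2.imwrite('pics/c4.png',cv2.resize(np.hstack([a[130:270,240:400],b[120:260,260:420]]),None,fx=2.5,fy=2.5))
im=a[:,:,::-1].copy()
for A,c,k in blobs(im,(0,170,90),(5,255,255),5,(300,150,400,240)):print(A,c)
"
```

```text
t28.75 pos [456.1 -38.6 154.6] yaw -0.092 F [-0.4  0.3 -0.3] w 0.0869
hatch now [-102.1 -150. ] shift [-24.9  -0.1  79.6] rz 0.003
345 195
10.0 [346. 195.]
```

View pics/c4.png

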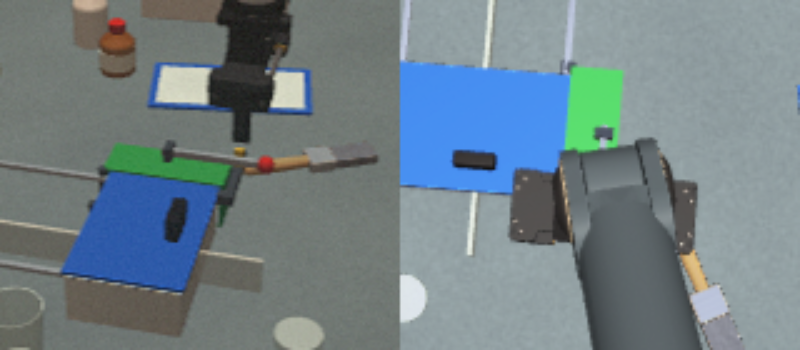

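drive_tool:
  targets:
    - [[-25, 0, 0, 0, 0, 0, 0], [0, 0, 30, 0, 0, 0, 0], [0, 0, 25, 0, 0, 0, 0], [0, 0, 15, 0, 0, 0, 0], [0, 0, 9, 0, 0, 0, 0], [0, 0, 0, 0, 0, 0, 255], [0, 0, 0, 0, 0, 0, 255], [0, 0, 0, 0, 0, 0, 255]]

```text
time: 29.65
tool_pos: [0.4322, -0.0365, 0.0763]
eef_rot: [[0.995, -0.095, 0.002], [-0.095, -0.995, -0.0], [0.002, 0.0, -1.0]]
ft_force: [0.1, -0.5, 0.9]
width: 0.0706
```

drive_tool:
  targets:
    - [[0, 0, 0, 0, 0, 0, 255], [0, 0, 0, 0, 0, 0, 255], [0, 0, 0, 0, 0, 0, 255], [0, 0, 0, 0, 0, 0, 255], [0, 0, 0, 0, 0, 0, 255], [0, 0, 0, 0, 0, 0, 255], [0, 0, 0, 0, 0, 0, 255], [0, 0, 0, 0, 0, 0, 255]]
  newtons: 20

```text
time: 30.45
tool_pos: [0.4314, -0.0364, 0.0756]
eef_rot: [[0.995, -0.095, 0.0], [-0.095, -0.995, -0.0], [0.0, 0.0, -1.0]]
ft_force: [0.6, 0.5, 0.7]
width: 0.0226
```

```bash
python3 -c "
from h import *
to(-127,-150,75,0)"
```

```text
t30.45 pos [431.4 -36.4  75.6] yaw -0.095 F [0.6 0.5 0.7] w 0.0226
hatch now [-126.9 -150.1] shift [-0.1 -0.1  0.6] rz -0.000
```

drive_tool:
  targets:
    - [[1, 0, -15, 0, 0, 0, 255], [3, 0, -18, 0, 0, 0, 255], [6, 0, -17, 0, 0, 0, 255], [0, 0, 0, 0, 0, 0, 255], [0, 0, 0, 0, 0, 0, 255]]

```text
time: 30.95
tool_pos: [0.4409, -0.0375, 0.1252]
eef_rot: [[0.995, -0.095, -0.0], [-0.095, -0.995, -0.0], [-0.0, 0.0, -1.0]]
ft_force: [-1.2, -0.0, -1.0]
width: 0.0224
```

```bash
python3 -c "
from h import *
state()
a=cams.capture('side');cv2.imwrite('pics/c5.png',cv2.resize(a[130:270,240:400,::-1],None,fx=4,fy=4))
# arc rows: gate angle steps, tool-frame shift per row with turn d
P=np.array([-202.2,-45.])
for d in(.1,.13,.14):
    R=np.array([[np.cos(d),-np.sin(d)],[np.sin(d),np.cos(d)]]);e=R@P-P;print(d,'tool dx %.1f dy %.1f'%(e[0],-e[1]))
"
```

```text
t30.95 pos [440.9 -37.5 125.2] yaw -0.095 F [-1.2 -0.  -1. ] w 0.0224
0.1 tool dx 5.5 dy 20.0
0.13 tool dx 7.5 dy 25.8
0.14 tool dx 8.3 dy 27.8
```

View pics/c5.png

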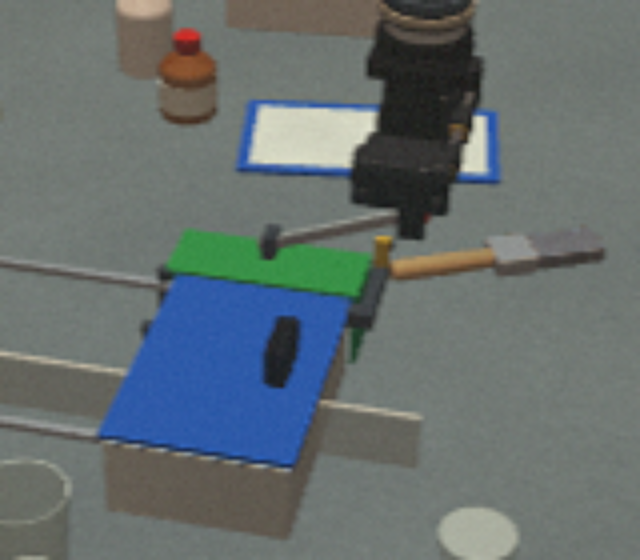

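drive_tool:
  targets:
    - [[5.5, 20, 0, 0, 0, -0.1, 255], [5.5, 20, 0, 0, 0, -0.1, 255], [5.5, 20, 0, 0, 0, -0.1, 255], [5.5, 20, 0, 0, 0, -0.1, 255], [5.5, 20, 0, 0, 0, -0.1, 255], [5.5, 20, 0, 0, 0, -0.1, 255], [5.5, 20, 0, 0, 0, -0.1, 255], [0, 0, 0, 0, 0, 0, 255]]

```text
time: 31.8
tool_pos: [0.5078, -0.1653, 0.1245]
eef_rot: [[0.823, 0.568, 0.002], [0.568, -0.823, 0.001], [0.002, -0.0, -1.0]]
ft_force: [0.3, 1.9, -1.9]
width: 0.0229
```

```bash
cat >> h.py <<'E'
O=np.array([570.5,101.1])
def gate():
    """gate angle implied by TCP on ball; and shift to the arc for angle"""
    s=state();p=H(np.array(s["tool_pos"])*1000)-np.array([85,-105.]);a=np.arctan2(p[1],p[0])-np.arctan2(-45,-202.2)
    print("radius %.1f (207) gate %.3f toolrel %.3f"%(np.hypot(*p),np.mod(a+.5,2*np.pi)-.5,np.arctan2(s["eef_rot"][1][0],s["eef_rot"][0][0])-TH))
E
python3 -c "
from h import *
gate()"
```

```text
t31.80 pos [ 507.8 -165.3  124.5] yaw 0.604 F [ 0.3  1.9 -1.9] w 0.0229
radius 206.2 (207) gate 0.718 toolrel 0.699
```

Following the arc well. Continue.

drive_tool:
  targets:
    - [[5.5, 20, 0, 0, 0, -0.1, 255], [5.5, 20, 0, 0, 0, -0.1, 255], [5.5, 20, 0, 0, 0, -0.1, 255], [5.5, 20, 0, 0, 0, -0.1, 255], [5.5, 20, 0, 0, 0, -0.1, 255], [5.5, 20, 0, 0, 0, -0.1, 255], [5.5, 20, 0, 0, 0, -0.1, 255], [5.5, 20, 0, 0, 0, -0.1, 255]]

```text
time: 32.6
tool_pos: [0.6576, -0.2175, 0.124]
eef_rot: [[0.162, 0.987, -0.003], [0.987, -0.162, 0.002], [0.002, -0.003, -1.0]]
ft_force: [-1.6, 2.1, -2.0]
width: 0.0227
```

drive_tool:
  targets:
    - [[5.5, 20, 0, 0, 0, -0.1, 255], [5.5, 20, 0, 0, 0, -0.1, 255], [0, 0, 0, 0, 0, 0, 255], [0, 0, 0, 0, 0, 0, 255]]

```text
time: 33.0
tool_pos: [0.6978, -0.211, 0.1241]
eef_rot: [[-0.033, 0.999, -0.003], [0.999, 0.033, 0.002], [0.002, -0.003, -1.0]]
ft_force: [-1.7, 2.5, -2.2]
width: 0.0229
```

```bash
python3 -c "
from h import *
gate()"
```

```text
t33.00 pos [ 697.8 -211.   124.1] yaw 1.604 F [-1.7  2.5 -2.2] w 0.0229
radius 206.3 (207) gate 1.705 toolrel 1.699
```

drive_tool:
  targets:
    - [[-6, 0, 17, 0, 0, 0, 255], [-3, 0, 18, 0, 0, 0, 255], [-1, 0, 14, 0, 0, 0, 255], [0, 0, 0, 0, 0, 0, 0], [0, 0, 0, 0, 0, 0, 0], [0, 0, 0, 0, 0, 0, 0], [0, 0, 0, 0, 0, 0, 0], [0, 0, 0, 0, 0, 0, 0]]

```text
time: 33.8
tool_pos: [0.6995, -0.2235, 0.077]
eef_rot: [[-0.033, 0.999, 0.001], [0.999, 0.033, -0.001], [-0.001, 0.001, -1.0]]
ft_force: [-0.5, 0.1, 0.6]
width: 0.055
```

drive_tool:
  targets:
    - [[0, 0, -40, 0, 0, 0, 0], [0, 0, -40, 0, 0, 0, 0], [0, 0, 0, 0, 0, 0.128, 0], [0, 0, 0, 0, 0, 0, 0], [0, 0, 0, 0, 0, 0, 0]]

```text
time: 34.3
tool_pos: [0.6988, -0.2231, 0.1559]
eef_rot: [[0.091, 0.996, -0.001], [0.996, -0.091, -0.001], [-0.001, -0.001, -1.0]]
ft_force: [0.3, 0.5, -1.2]
width: 0.0855
```

```bash
python3 -c "
from h import *
to(0,-130,33,np.pi/2)
for n in('top','side'): cv2.imwrite('pics/%s6.png'%n,cams.capture(n)[:,:,::-1])
a=cv2.imread('pics/side6.png');b=cv2.imread('pics/top6.png')
cv2.imwrite('pics/c6.png',cv2.resize(np.hstack([a[120:280,220:380],b[110:270,240:400]]),None,fx=2.5,fy=2.5))
for A,c,k in blobs(b[:,:,::-1].copy(),(0,170,100),(5,255,255),5,(250,120,420,250)):print('red',A,c,np.round(H(ray('top',c,.09)*1000)),np.round(H(ray('top',c,.065)*1000)))
"
```

```text
t34.30 pos [ 698.8 -223.1  155.9] yaw 1.479 F [ 0.3  0.5 -1.2] w 0.0855
hatch now [ 158.4 -310.5] shift [ 181.2 -157.6  123. ] rz 0.003
red 18.5 [333.5 176. ] [  -5. -128.] [  -1. -129.]
```

View pics/c6.png

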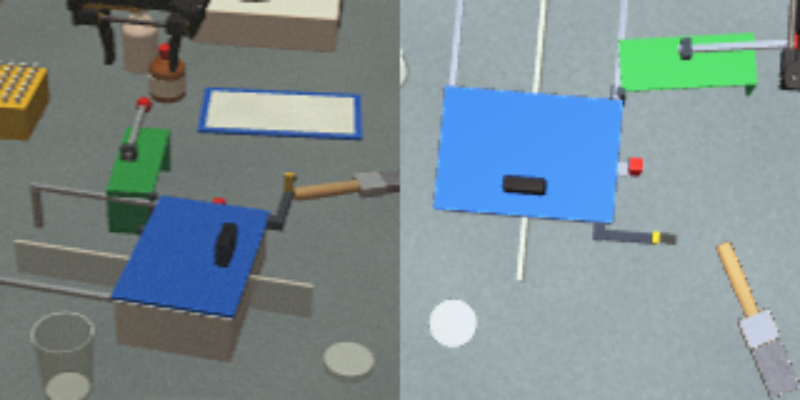

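drive_tool:
  targets:
    - [[36, -31, 0, 0, 0, 0, 0], [36, -31, 0, 0, 0, 0, 0], [36, -31, 0, 0, 0, 0, 0], [36, -31, 0, 0, 0, 0, 0], [25, -23, 0, 0, 0, 0, 0], [12, -11, 0, 0, 0, 0, 0], [0, 0, 0, 0, 0, 0, 0], [0, 0, 0, 0, 0, 0, 0]]

```text
time: 35.2
tool_pos: [0.5601, -0.0295, 0.1564]
eef_rot: [[0.095, 0.995, 0.001], [0.995, -0.095, -0.001], [-0.001, 0.001, -1.0]]
ft_force: [-0.3, -0.9, -0.4]
width: 0.0868
```

drive_tool:
  targets:
    - [[0, 0, 35, 0, 0, 0, 0], [0, 0, 35, 0, 0, 0, 0], [0, 0, 25, 0, 0, 0, 0], [0, 0, 18, 0, 0, 0, 0], [0, 0, 9, 0, 0, 0, 0], [0, 0, 0, 0, 0, 0, 255], [0, 0, 0, 0, 0, 0, 255], [0, 0, 0, 0, 0, 0, 255]]

```text
time: 36.0
tool_pos: [0.56, -0.0284, 0.0349]
eef_rot: [[0.095, 0.995, 0.001], [0.995, -0.095, -0.0], [0.0, 0.001, -1.0]]
ft_force: [-0.2, 0.5, 0.3]
width: 0.0707
```

drive_tool:
  targets:
    - [[0, 0, 0, 0, 0, 0, 255], [0, 0, 0, 0, 0, 0, 255], [0, 0, 0, 0, 0, 0, 255], [0, 0, 0, 0, 0, 0, 255], [0, 0, 0, 0, 0, 0, 255], [0, 0, 0, 0, 0, 0, 255], [0, 0, 0, 0, 0, 0, 255], [0, 0, 0, 0, 0, 0, 255]]

```text
time: 36.8
tool_pos: [0.558, -0.0277, 0.0344]
eef_rot: [[0.094, 0.996, -0.002], [0.996, -0.094, -0.0], [-0.001, -0.002, -1.0]]
ft_force: [-3.1, 1.1, 2.7]
width: 0.0157
```

```bash
python3 -c "
from h import *
to(0,-350,33,np.pi/2)"
```

```text
t36.80 pos [558.  -27.7  34.4] yaw 1.477 F [-3.1  1.1  2.7] w 0.0157
hatch now [  -0.2 -129.5] shift [-220.5    0.     1.6] rz 0.001
```

Pull slowly, 220 mm.

drive_tool:
  targets:
    - [[-4, 0, 0, 0, 0, 0, 255], [-8, 0, 0, 0, 0, 0, 255], [-12, 0, 0, 0, 0, 0, 255], [-15, 0, 0, 0, 0, 0, 255], [-15, 0, 0, 0, 0, 0, 255], [-15, 0, 0, 0, 0, 0, 255], [-15, 0, 0, 0, 0, 0, 255], [-15, 0, 0, 0, 0, 0, 255]]

```text
time: 37.6
tool_pos: [0.5484, -0.1277, 0.0344]
eef_rot: [[0.094, 0.996, -0.003], [0.996, -0.094, -0.0], [-0.001, -0.002, -1.0]]
ft_force: [-4.7, 2.6, 4.0]
width: 0.0157
```

drive_tool:
  targets:
    - [[-15, 0, 0, 0, 0, 0, 255], [-15, 0, 0, 0, 0, 0, 255], [-15, 0, 0, 0, 0, 0, 255], [-15, 0, 0, 0, 0, 0, 255], [-15, 0, 0, 0, 0, 0, 255], [-15, 0, 0, 0, 0, 0, 255], [-12, 0, 0, 0, 0, 0, 255], [-9, 0, 0, 0, 0, 0, 255]]

```text
time: 38.4
tool_pos: [0.5376, -0.2393, 0.0344]
eef_rot: [[0.096, 0.995, -0.003], [0.995, -0.096, -0.001], [-0.002, -0.003, -1.0]]
ft_force: [-5.3, 2.0, 4.9]
width: 0.0157
```

drive_tool:
  targets:
    - [[-6, 0, 0, 0, 0, 0, 255], [-3, 0, 0, 0, 0, 0, 255], [0, 0, 0, 0, 0, 0, 255], [0, 0, 0, 0, 0, 0, 255]]

```text
time: 38.8
tool_pos: [0.5368, -0.2467, 0.0344]
eef_rot: [[0.095, 0.995, -0.003], [0.995, -0.095, -0.0], [-0.001, -0.003, -1.0]]
ft_force: [-5.1, 2.4, 5.3]
width: 0.0158
```

```bash
python3 -c "
from h import *
to(0,-350,33,np.pi/2)"
```

```text
t38.80 pos [ 536.8 -246.7   34.4] yaw 1.476 F [-5.1  2.4  5.3] w 0.0158
hatch now [  -0.5 -349.4] shift [-0.6  0.5  1.4] rz 0.000
```

drive_tool:
  targets:
    - [[0, 0, 0, 0, 0, 0, 0], [0, 0, 0, 0, 0, 0, 0], [0, 0, 0, 0, 0, 0, 0], [0, 0, -20, 0, 0, 0, 0], [0, 0, -45, 0, 0, 0, 0], [0, 0, -40, 0, 0, 0, 0], [-30, 0, -5, 0, 0, 0, 0], [-45, 0, 0, 0, 0, 0, 0]]

```text
time: 39.6
tool_pos: [0.5345, -0.3189, 0.1479]
eef_rot: [[0.087, 0.996, 0.006], [0.996, -0.087, -0.002], [-0.002, 0.006, -1.0]]
ft_force: [0.2, -1.3, -1.5]
width: 0.072
```

drive_tool:
  targets:
    - [[-40, 0, 0, 0, 0, 0, 0], [-10, 0, 0, 0, 0, 0, 0], [0, 0, 0, 0, 0, 0, 0]]

```text
time: 39.9
tool_pos: [0.526, -0.3731, 0.1441]
eef_rot: [[0.098, 0.995, 0.0], [0.995, -0.098, -0.001], [-0.001, 0.0, -1.0]]
ft_force: [0.0, 1.1, -0.4]
width: 0.086
```

```bash
python3 -c "
from h import *
tins(.044,(250,110,410,240),'top7.png')
im=cv2.imread('pics/top7.png')
cv2.imwrite('pics/c7.png',cv2.resize(im[100:260,240:480],None,fx=3,fy=3))
state()
for A,c,k in blobs(im[:,:,::-1].copy(),(0,170,100),(5,255,255),5,(250,120,420,250)):print('red',A,c,np.round(H(ray('top',c,.09)*1000)),np.round(H(ray('top',c,.065)*1000)))
"
```

```text
t39.95 pos [ 526.8 -370.3  144.3] yaw 1.476 F [ 0.2  2.  -0.1] w 0.0865
red 29.0 [398. 127.] [ 159. -310.] [ 165. -313.]
red 18.5 [405.5 181.5] [  -4. -343.] [  -1. -347.]
```

View pics/c7.png

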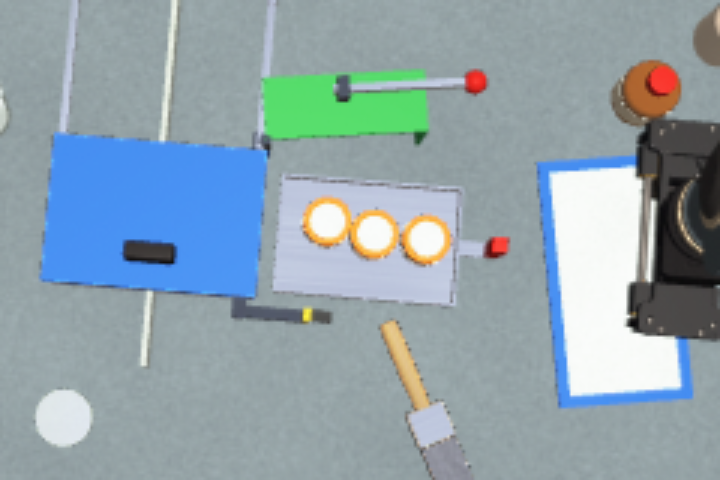

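```bash
cat >> h.py <<'E'
def tins(z,box=None,save=None):
    im=cams.capture("top")
    if save: cv2.imwrite("pics/"+save,im[:,:,::-1])
    h=cv2.cvtColor(im,cv2.COLOR_RGB2HSV);m=cv2.inRange(h,np.array((3,90,90)),np.array((24,255,255)))
    k=np.zeros_like(m);k[box[1]:box[3],box[0]:box[2]]=1;m*=k
    # holes of orange rings = white lids
    cs,hi=cv2.findContours(m,cv2.RETR_CCOMP,cv2.CHAIN_APPROX_NONE)
    for c,q in zip(cs,hi[0]):
        if q[3]>=0 and cv2.contourArea(c)>40:
            M=cv2.moments(c);u=(M["m10"]/M["m00"],M["m01"]/M["m00"]);w=ray("top",u,z)*1000
            print("tin",cv2.contourArea(c),np.round(u,1),"world",np.round(w),"hatch",np.round(H(w),1))
E
python3 -c "
from h import *
tins(.044,(250,110,410,240))
to(0,-278,21,np.pi/2)"
```

```text
tin 125.0 [381.8 179.1] world [ 548. -176.] hatch [   3.7 -277.8]
tin 128.0 [364.5 177.4] world [ 554. -123.] hatch [   4.7 -224.4]
tin 125.0 [348.8 173.1] world [568. -74.] hatch [  14.2 -175. ]
t40.00 pos [ 527.4 -368.7  144.5] yaw 1.478 F [ 0.2  0.1 -0.3] w 0.0866
hatch now [   1.6 -471.8] shift [193.6  -1.2 123.8] rz 0.003
```

drive_tool:
  targets:
    - [[45, 0, 0, 0, 0, 0, 0], [45, 0, 0, 0, 0, 0, 0], [45, 1, 0, 0, 0, 0, 0], [35, 1, 0, 0, 0, 0, 0], [18, 0, 0, 0, 0, 0, 0], [6, 0, 20, 0, 0, 0, 0], [0, 0, 20, 0, 0, 0, 0], [0, 0, 0, 0, 0, 0, 0]]

```text
time: 40.8
tool_pos: [0.5452, -0.1742, 0.1027]
eef_rot: [[0.089, 0.996, -0.004], [0.996, -0.089, 0.002], [0.001, -0.005, -1.0]]
ft_force: [-0.2, -0.4, -0.3]
width: 0.0872
```

drive_tool:
  targets:
    - [[0, 0, 35, 0, 0, 0, 0], [0, 0, 25, 0, 0, 0, 0], [0, 0, 14, 0, 0, 0, 0], [0, 0, 7, 0, 0, 0, 0], [0, 0, 0, 0, 0, 0, 0], [0, 0, 0, 0, 0, 0, 255], [0, 0, 0, 0, 0, 0, 255], [0, 0, 0, 0, 0, 0, 255]]
  newtons: 15

```text
time: 41.6
tool_pos: [0.5477, -0.1776, 0.0245]
eef_rot: [[0.094, 0.996, 0.002], [0.996, -0.094, -0.001], [-0.001, 0.002, -1.0]]
ft_force: [0.2, 0.8, 0.2]
width: 0.0709
```

drive_tool:
  targets:
    - [[0, 0, 0, 0, 0, 0, 255], [0, 0, 0, 0, 0, 0, 255], [0, 0, 0, 0, 0, 0, 255], [0, 0, 0, 0, 0, 0, 255]]

```text
time: 42.0
tool_pos: [0.547, -0.1774, 0.0237]
eef_rot: [[0.094, 0.996, -0.0], [0.996, -0.094, -0.0], [-0.0, 0.0, -1.0]]
ft_force: [-0.3, 0.2, 1.8]
width: 0.0495
```

```bash
python3 -c "
from h import *
to(-108,-524,15,np.pi/2)"
```

```text
t42.00 pos [ 547.  -177.4   23.7] yaw 1.477 F [-0.3  0.2  1.8] w 0.0495
hatch now [   3.  -279.5] shift [-244.4 -111.3    8.8] rz 0.001
```

drive_tool:
  targets:
    - [[0, 0, -20, 0, 0, 0, 255], [0, 0, -40, 0, 0, 0, 255], [0, 0, -40, 0, 0, 0, 255], [-25, -11, 0, 0, 0, 0, 255], [-40, -18, 0, 0, 0, 0, 255], [-40, -18, 0, 0, 0, 0, 255], [-40, -18, 0, 0, 0, 0, 255], [-40, -18, 0, 0, 0, 0, 255]]

```text
time: 42.8
tool_pos: [0.4459, -0.355, 0.1235]
eef_rot: [[0.094, 0.996, -0.0], [0.996, -0.094, -0.0], [-0.0, -0.0, -1.0]]
ft_force: [0.3, 0.4, -0.5]
width: 0.0494
```

drive_tool:
  targets:
    - [[-35, -16, 0, 0, 0, 0, 255], [-24, -12, 0, 0, 0, 0, 255], [0, 0, 25, 0, 0, 0, 255], [0, 0, 35, 0, 0, 0, 255], [0, 0, 25, 0, 0, 0, 255], [0, 0, 10, 0, 0, 0, 255], [0, 0, 0, 0, 0, 0, 255], [0, 0, 0, 0, 0, 0, 255]]

```text
time: 43.6
tool_pos: [0.4145, -0.4101, 0.0295]
eef_rot: [[0.094, 0.996, 0.001], [0.996, -0.094, -0.001], [-0.001, 0.001, -1.0]]
ft_force: [-0.3, -0.1, -0.9]
width: 0.0495
```

```bash
python3 -c "
from h import *
to(-108,-524,17,np.pi/2)"
```

```text
t43.60 pos [ 414.5 -410.1   29.5] yaw 1.477 F [-0.3 -0.1 -0.9] w 0.0495
hatch now [-106.8 -523.7] shift [-0.3 -1.2 12.5] rz 0.001
```

drive_tool:
  targets:
    - [[0, 0, 8, 0, 0, 0, 255], [0, 0, 4, 0, 0, 0, 255], [0, 0, 0, 0, 0, 0, 255], [0, 0, 0, 0, 0, 0, 75], [0, 0, 0, 0, 0, 0, 75], [0, 0, 0, 0, 0, 0, 75], [0, 0, 0, 0, 0, 0, 75], [0, 0, -20, 0, 0, 0, 75]]

```text
time: 44.4
tool_pos: [0.412, -0.4087, 0.0348]
eef_rot: [[0.094, 0.996, -0.004], [0.996, -0.094, 0.003], [0.003, -0.004, -1.0]]
ft_force: [0.0, 0.3, 0.3]
width: 0.0614
```

drive_tool:
  targets:
    - [[0, 0, -45, 0, 0, 0, 0], [0, 0, -45, 0, 0, 0, 0], [0, 0, 0, 0, 0, 0, 0]]

```text
time: 44.7
tool_pos: [0.4175, -0.412, 0.1329]
eef_rot: [[0.094, 0.996, 0.009], [0.996, -0.094, -0.008], [-0.007, 0.01, -1.0]]
ft_force: [0.3, -0.7, -0.3]
width: 0.0778
```

```bash
python3 -c "
from h import *
tins(.044,(250,110,410,240))
tins(.036,(405,140,480,245))
to(4.7,-224.4,22,np.pi/2)"
```

```text
tin 128.0 [364.5 177.4] world [ 554. -123.] hatch [   4.7 -224.4]
tin 125.0 [348.8 173.1] world [568. -74.] hatch [  14.2 -175. ]
tin 131.0 [458.4 221.5] world [ 415. -408.] hatch [-107. -522.]
t44.80 pos [ 414.  -410.3  127.7] yaw 1.477 F [0.4 1.  0.2] w 0.0836
hatch now [-107.3 -523.9] shift [299.7 112.1 105.3] rz 0.001
```

Good. T2: shift (300, 112).

drive_tool:
  targets:
    - [[40, 15, 0, 0, 0, 0, 0], [44, 16, 0, 0, 0, 0, 0], [44, 16, 0, 0, 0, 0, 0], [44, 16, 0, 0, 0, 0, 0], [44, 16, 0, 0, 0, 0, 0], [40, 16, 0, 0, 0, 0, 0], [30, 12, 0, 0, 0, 0, 0], [14, 5, 0, 0, 0, 0, 0]]

```text
time: 45.6
tool_pos: [0.5534, -0.1177, 0.1253]
eef_rot: [[0.089, 0.996, -0.002], [0.996, -0.089, 0.002], [0.002, -0.002, -1.0]]
ft_force: [-0.6, -0.9, -0.2]
width: 0.0869
```

drive_tool:
  targets:
    - [[0, 0, 20, 0, 0, 0, 0], [0, 0, 20, 0, 0, 0, 0], [0, 0, 0, 0, 0, 0, 0], [0, 0, 0, 0, 0, 0, 0]]

```text
time: 46.0
tool_pos: [0.5524, -0.1226, 0.0858]
eef_rot: [[0.095, 0.995, -0.002], [0.995, -0.095, 0.0], [-0.0, -0.002, -1.0]]
ft_force: [0.1, 0.1, 0.7]
width: 0.0869
```

```bash
python3 -c "
from h import *
to(4.7,-224.4,23,np.pi/2)"
```

```text
t46.00 pos [ 552.4 -122.6   85.8] yaw 1.476 F [0.1 0.1 0.7] w 0.0869
hatch now [   3.2 -224.4] shift [-0.   1.6 62.8] rz -0.000
```

drive_tool:
  targets:
    - [[0, 1, 30, 0, 0, 0, 0], [0, 0, 20, 0, 0, 0, 0], [0, 0, 10, 0, 0, 0, 0], [0, 0, 3, 0, 0, 0, 0], [0, 0, 0, 0, 0, 0, 255], [0, 0, 0, 0, 0, 0, 255], [0, 0, 0, 0, 0, 0, 255], [0, 0, 0, 0, 0, 0, 255]]

```text
time: 46.8
tool_pos: [0.5547, -0.1219, 0.0243]
eef_rot: [[0.094, 0.996, 0.001], [0.996, -0.094, -0.0], [-0.0, 0.001, -1.0]]
ft_force: [-0.1, -0.3, 0.0]
width: 0.063
```

drive_tool:
  targets:
    - [[0, 0, 0, 0, 0, 0, 255], [0, 0, 0, 0, 0, 0, 255], [0, 0, 0, 0, 0, 0, 255], [0, 0, -20, 0, 0, 0, 255], [0, 0, -40, 0, 0, 0, 255], [0, 0, -40, 0, 0, 0, 255], [-30, -8, 0, 0, 0, 0, 255], [-45, -12, 0, 0, 0, 0, 255]]

```text
time: 47.6
tool_pos: [0.5293, -0.1921, 0.1255]
eef_rot: [[0.087, 0.996, 0.005], [0.996, -0.087, 0.0], [0.001, 0.005, -1.0]]
ft_force: [1.5, -0.8, -1.2]
width: 0.0497
```

drive_tool:
  targets:
    - [[-45, -12, 0, 0, 0, 0, 255], [-45, -12, 0, 0, 0, 0, 255], [-40, -10, 0, 0, 0, 0, 255], [-31, -8, 0, 0, 0, 0, 255], [0, 0, 20, 0, 0, 0, 255], [0, 0, 40, 0, 0, 0, 255], [0, 0, 20, 0, 0, 0, 255], [0, 0, 10, 0, 0, 0, 255]]

```text
time: 48.4
tool_pos: [0.4689, -0.3502, 0.0311]
eef_rot: [[0.094, 0.996, -0.003], [0.996, -0.094, 0.002], [0.002, -0.003, -1.0]]
ft_force: [0.5, 0.9, -1.4]
width: 0.0496
```

drive_tool:
  targets:
    - [[0, 0, 0, 0, 0, 0, 255], [0, 0, 0, 0, 0, 0, 255]]

```text
time: 48.6
tool_pos: [0.4713, -0.351, 0.0344]
eef_rot: [[0.093, 0.996, 0.002], [0.996, -0.093, -0.001], [-0.001, 0.002, -1.0]]
ft_force: [-0.6, -0.1, -0.7]
width: 0.0494
```

```bash
python3 -c "
from h import *
to(-57,-460,17,np.pi/2)"
```

```text
t48.60 pos [ 471.3 -351.    34.4] yaw 1.477 F [-0.6 -0.1 -0.7] w 0.0494
hatch now [ -55.8 -459.5] shift [-0.5 -1.2 17.4] rz 0.001
```

drive_tool:
  targets:
    - [[0, 0, 10, 0, 0, 0, 255], [0, 0, 7, 0, 0, 0, 255], [0, 0, 0, 0, 0, 0, 255], [0, 0, 0, 0, 0, 0, 75], [0, 0, 0, 0, 0, 0, 75], [0, 0, 0, 0, 0, 0, 75], [0, 0, 0, 0, 0, 0, 75], [0, 0, -20, 0, 0, 0, 75]]

```text
time: 49.4
tool_pos: [0.4686, -0.3501, 0.0348]
eef_rot: [[0.094, 0.996, -0.004], [0.996, -0.094, 0.003], [0.002, -0.004, -1.0]]
ft_force: [-0.4, 0.2, 0.1]
width: 0.0611
```

drive_tool:
  targets:
    - [[0, 0, -45, 0, 0, 0, 0], [0, 0, -45, 0, 0, 0, 0], [0, 0, 0, 0, 0, 0, 0]]

```text
time: 49.7
tool_pos: [0.4746, -0.3524, 0.133]
eef_rot: [[0.094, 0.996, 0.01], [0.996, -0.094, -0.007], [-0.006, 0.011, -1.0]]
ft_force: [0.7, 0.3, 0.4]
width: 0.0778
```

```bash
python3 -c "
from h import *
tins(.044,(250,110,410,240))
tins(.036,(405,140,480,245))
to(14.2,-175,23,np.pi/2)"
```

```text
tin 126.0 [348.7 173.1] world [568. -74.] hatch [  14.2 -174.9]
t49.80 pos [ 470.8 -351.3  127.8] yaw 1.477 F [ 0.   0.3 -0.2] w 0.0835
hatch now [ -56.3 -459.8] shift [285.   70.6 104.4] rz 0.001
```

drive_tool:
  targets:
    - [[40, 10, 0, 0, 0, 0, 0], [45, 11, 0, 0, 0, 0, 0], [45, 11, 0, 0, 0, 0, 0], [45, 11, 0, 0, 0, 0, 0], [45, 11, 0, 0, 0, 0, 0], [35, 9, 0, 0, 0, 0, 0], [20, 5, 0, 0, 0, 0, 0], [10, 3, 0, 0, 0, 0, 0]]

```text
time: 50.6
tool_pos: [0.5672, -0.071, 0.1251]
eef_rot: [[0.09, 0.996, -0.003], [0.996, -0.09, 0.001], [0.001, -0.003, -1.0]]
ft_force: [0.0, -0.6, -0.4]
width: 0.0869
```

drive_tool:
  targets:
    - [[0, 0, 20, 0, 0, 0, 0], [0, 0, 20, 0, 0, 0, 0], [0, 0, 0, 0, 0, 0, 0], [0, 0, 0, 0, 0, 0, 0]]

```text
time: 51.0
tool_pos: [0.5672, -0.0747, 0.0858]
eef_rot: [[0.095, 0.995, -0.002], [0.995, -0.095, 0.0], [-0.0, -0.002, -1.0]]
ft_force: [0.5, 0.2, -0.2]
width: 0.0873
```

```bash
python3 -c "
from h import *
to(14.2,-175,23,np.pi/2)
tins(.036,(405,140,480,245))"
```

```text
t51.00 pos [567.2 -74.7  85.8] yaw 1.476 F [ 0.5  0.2 -0.2] w 0.0873
hatch now [  13.4 -175.3] shift [ 0.3  1.  62.8] rz -0.000
tin 131.0 [458.4 221.5] world [ 415. -408.] hatch [-107. -522.]
tin 128.0 [439.3 203.4] world [ 471. -352.] hatch [ -56.1 -460.4]
```

drive_tool:
  targets:
    - [[0, 1, 30, 0, 0, 0, 0], [0, 0, 20, 0, 0, 0, 0], [0, 0, 10, 0, 0, 0, 0], [0, 0, 3, 0, 0, 0, 0], [0, 0, 0, 0, 0, 0, 255], [0, 0, 0, 0, 0, 0, 255], [0, 0, 0, 0, 0, 0, 255], [0, 0, 0, 0, 0, 0, 255]]

```text
time: 51.85
tool_pos: [0.5692, -0.0741, 0.024]
eef_rot: [[0.094, 0.996, 0.001], [0.996, -0.094, -0.0], [-0.0, 0.001, -1.0]]
ft_force: [0.1, -0.5, 0.1]
width: 0.0628
```

drive_tool:
  targets:
    - [[0, 0, 0, 0, 0, 0, 255], [0, 0, 0, 0, 0, 0, 255], [0, 0, 0, 0, 0, 0, 255], [0, 0, -20, 0, 0, 0, 255], [0, 0, -40, 0, 0, 0, 255], [0, 0, -40, 0, 0, 0, 255], [-30, 0, 0, 0, 0, 0, 255], [-45, 0, 0, 0, 0, 0, 255]]

```text
time: 52.65
tool_pos: [0.5634, -0.1459, 0.1257]
eef_rot: [[0.087, 0.996, 0.004], [0.996, -0.087, 0.001], [0.001, 0.004, -1.0]]
ft_force: [0.2, -0.2, -2.0]
width: 0.0494
```

drive_tool:
  targets:
    - [[-45, -1, 0, 0, 0, 0, 255], [-45, -1, 0, 0, 0, 0, 255], [-45, -1, 0, 0, 0, 0, 255], [-45, -1, 0, 0, 0, 0, 255], [-40, 0, 0, 0, 0, 0, 255], [-25, 0, 0, 0, 0, 0, 255], [-11, 0, 0, 0, 0, 0, 255], [0, 0, 20, 0, 0, 0, 255]]

```text
time: 53.45
tool_pos: [0.5351, -0.4057, 0.1055]
eef_rot: [[0.097, 0.995, 0.005], [0.995, -0.097, -0.003], [-0.003, 0.005, -1.0]]
ft_force: [0.1, 0.4, -0.4]
width: 0.0497
```

drive_tool:
  targets:
    - [[0, 0, 40, 0, 0, 0, 255], [0, 0, 20, 0, 0, 0, 255], [0, 0, 10, 0, 0, 0, 255], [0, 0, 0, 0, 0, 0, 255], [0, 0, 0, 0, 0, 0, 255]]

```text
time: 53.95
tool_pos: [0.5349, -0.4026, 0.0347]
eef_rot: [[0.093, 0.996, 0.002], [0.996, -0.093, -0.0], [-0.0, 0.002, -1.0]]
ft_force: [-0.9, 0.0, -0.4]
width: 0.0496
```

```bash
python3 -c "
from h import *
to(10.6,-506,17,np.pi/2)"
```

```text
t53.95 pos [ 534.9 -402.6   34.7] yaw 1.478 F [-0.9  0.  -0.4] w 0.0496
hatch now [  12.4 -504.8] shift [-1.1 -1.8 17.7] rz 0.002
```

Release; then go to the post (hatch 0,-349) at height.

drive_tool:
  targets:
    - [[0, 0, 10, 0, 0, 0, 255], [0, 0, 7, 0, 0, 0, 255], [0, 0, 0, 0, 0, 0, 255], [0, 0, 0, 0, 0, 0, 75], [0, 0, 0, 0, 0, 0, 75], [0, 0, 0, 0, 0, 0, 75], [0, 0, 0, 0, 0, 0, 75], [0, 0, -20, 0, 0, 0, 75]]

```text
time: 54.75
tool_pos: [0.5318, -0.4023, 0.0343]
eef_rot: [[0.094, 0.996, -0.005], [0.996, -0.094, 0.003], [0.002, -0.005, -1.0]]
ft_force: [-0.3, -0.1, -0.1]
width: 0.0611
```

drive_tool:
  targets:
    - [[0, 0, -45, 0, 0, 0, 0], [0, 0, -40, 0, 0, 0, 0], [35, -3, 0, 0, 0, 0, 0], [45, -3, 0, 0, 0, 0, 0], [45, -3, 0, 0, 0, 0, 0], [30, -3, 0, 0, 0, 0, 0], [0, 0, 0, 0, 0, 0, 0], [0, 0, 0, 0, 0, 0, 0]]

```text
time: 55.55
tool_pos: [0.5366, -0.2473, 0.122]
eef_rot: [[0.092, 0.996, 0.0], [0.996, -0.092, -0.001], [-0.001, 0.0, -1.0]]
ft_force: [1.2, -0.7, -0.3]
width: 0.0871
```

```bash
python3 -c "
from h import *
to(0,-349,34,np.pi/2)
tins(.036,(405,140,480,245))"
```

```text
t55.55 pos [ 536.6 -247.3  122. ] yaw 1.478 F [ 1.2 -0.7 -0.3] w 0.0871
hatch now [  -0.7 -350.1] shift [ 1.1  0.7 88. ] rz 0.003
```

drive_tool:
  targets:
    - [[1, 1, 35, 0, 0, 0, 0], [0, 0, 30, 0, 0, 0, 0], [0, 0, 17, 0, 0, 0, 0], [0, 0, 6, 0, 0, 0, 0], [0, 0, 0, 0, 0, 0, 255], [0, 0, 0, 0, 0, 0, 255], [0, 0, 0, 0, 0, 0, 255], [0, 0, 0, 0, 0, 0, 255]]

```text
time: 56.4
tool_pos: [0.5382, -0.247, 0.0347]
eef_rot: [[0.094, 0.996, 0.002], [0.996, -0.094, -0.001], [-0.001, 0.002, -1.0]]
ft_force: [0.5, 0.2, 0.1]
width: 0.0626
```

drive_tool:
  targets:
    - [[0, 0, 0, 0, 0, 0, 255], [0, 0, 0, 0, 0, 0, 255], [0, 0, 0, 0, 0, 0, 255], [0, 0, 0, 0, 0, 0, 255], [0, 0, 0, 0, 0, 0, 255], [0, 0, 0, 0, 0, 0, 255], [0, 0, 0, 0, 0, 0, 255], [10, 0, 0, 0, 0, 0, 255]]

```text
time: 57.2
tool_pos: [0.5376, -0.2388, 0.0335]
eef_rot: [[0.097, 0.995, -0.001], [0.995, -0.097, -0.002], [-0.002, -0.001, -1.0]]
ft_force: [-2.8, -1.9, 2.3]
width: 0.0158
```

drive_tool:
  targets:
    - [[20, 0, 0, 0, 0, 0, 255], [28, 0, 0, 0, 0, 0, 255], [28, 0, 0, 0, 0, 0, 255], [28, 0, 0, 0, 0, 0, 255], [28, 0, 0, 0, 0, 0, 255], [28, 0, 0, 0, 0, 0, 255], [25, 0, 0, 0, 0, 0, 255], [15, 0, 0, 0, 0, 0, 255]]

```text
time: 58.0
tool_pos: [0.5573, -0.0349, 0.0335]
eef_rot: [[0.091, 0.996, 0.001], [0.996, -0.091, 0.001], [0.001, 0.001, -1.0]]
ft_force: [0.4, -1.5, -1.2]
width: 0.0154
```

drive_tool:
  targets:
    - [[7, 0, 0, 0, 0, 0, 255], [3, 0, 0, 0, 0, 0, 255], [0, 0, 0, 0, 0, 0, 255], [0, 0, 0, 0, 0, 0, 255]]

```text
time: 58.4
tool_pos: [0.5579, -0.028, 0.0335]
eef_rot: [[0.095, 0.995, -0.0], [0.995, -0.095, 0.001], [0.001, -0.0, -1.0]]
ft_force: [-0.2, 1.8, 0.1]
width: 0.0162
```

```bash
python3 -c "
from h import *
to(0,-130,34,np.pi/2)
tins(.036,(405,140,480,245))"
```

```text
t58.40 pos [557.9 -28.   33.5] yaw 1.476 F [-0.2  1.8  0.1] w 0.0162
hatch now [  -0.3 -129.7] shift [-0.3  0.3 -0.5] rz 0.000
tin 131.0 [458.4 221.5] world [ 415. -408.] hatch [-107. -522.]
tin 129.5 [439.3 203.4] world [ 471. -352.] hatch [ -56.  -460.2]
tin 127.0 [455.3 182.6] world [ 535. -404.] hatch [  12.2 -505.9]
```

drive_tool:
  targets:
    - [[0, 0, 0, 0, 0, 0, 0], [0, 0, 0, 0, 0, 0, 0], [0, 0, 0, 0, 0, 0, 0], [0, 0, -20, 0, 0, 0, 0], [0, 0, -40, 0, 0, 0, 0], [0, 0, -40, 0, 0, 0, 0], [0, 0, -22, 0, 0, 0, 0], [-36, 31, 0, 0, 0, 0, 0]]

```text
time: 59.25
tool_pos: [0.5862, -0.0598, 0.1607]
eef_rot: [[0.083, 0.997, 0.007], [0.997, -0.083, 0.001], [0.002, 0.007, -1.0]]
ft_force: [1.0, 1.8, 0.4]
width: 0.0718
```

drive_tool:
  targets:
    - [[-36, 31, 0, 0, 0, 0, 0], [-36, 31, 0, 0, 0, 0, 0], [-36, 31, 0, 0, 0, 0, 0], [-25, 23, 0, 0, 0, 0, 0], [-12, 11, 0, 0, 0, 0, 0], [0, 0, 0, 0, 0, -0.128, 0], [0, 0, 0, 0, 0, 0, 0], [0, 0, 0, 0, 0, 0, 0]]

```text
time: 60.05
tool_pos: [0.6983, -0.2223, 0.1554]
eef_rot: [[-0.032, 0.999, -0.0], [0.999, 0.032, 0.001], [0.001, -0.0, -1.0]]
ft_force: [0.2, 0.4, 0.5]
width: 0.087
```

```bash
python3 -c "
from h import *
to(158.5,-310.5,76,1.7)
for n in('top','side'):
  im=cams.capture(n)
  for A,c,k in blobs(im,(0,170,90),(5,255,255),5,(250,80,420,250)):print(n,'red',A,c,np.round(H(ray(n,c,.09)*1000)))
"
```

```text
t60.05 pos [ 698.3 -222.3  155.4] yaw 1.603 F [0.2 0.4 0.5] w 0.0870
hatch now [ 157.9 -309.8] shift [-0.8  0.6 79.4] rz -0.002
top red 19.5 [333.5 176. ] [  -5. -128.]
side red 8.0 [286.  138.5] [ 176. -494.]
side red 7.5 [277. 161.] [ 159. -312.]
```

drive_tool:
  targets:
    - [[-1, 0, 30, 0, 0, 0, 0], [0, 0, 25, 0, 0, 0, 0], [0, 0, 15, 0, 0, 0, 0], [0, 0, 9, 0, 0, 0, 0], [0, 0, 0, 0, 0, 0, 0], [0, 0, 0, 0, 0, 0, 255], [0, 0, 0, 0, 0, 0, 255], [0, 0, 0, 0, 0, 0, 255]]
  newtons: 20

```text
time: 60.95
tool_pos: [0.6992, -0.2238, 0.0778]
eef_rot: [[-0.034, 0.999, 0.002], [0.999, 0.034, -0.001], [-0.001, 0.002, -1.0]]
ft_force: [-0.7, 0.1, -0.0]
width: 0.0706
```

drive_tool:
  targets:
    - [[0, 0, 0, 0, 0, 0, 255], [0, 0, 0, 0, 0, 0, 255], [0, 0, 0, 0, 0, 0, 255], [0, 0, 0, 0, 0, 0, 255], [0, 0, 0, 0, 0, 0, 255], [0, 0, 0, 0, 0, 0, 255], [0, 0, 0, 0, 0, 0, 255], [0, 0, 0, 0, 0, 0, 255]]

```text
time: 61.75
tool_pos: [0.6984, -0.2237, 0.0766]
eef_rot: [[-0.034, 0.999, -0.0], [0.999, 0.034, -0.0], [-0.0, -0.0, -1.0]]
ft_force: [0.1, -0.4, -0.4]
width: 0.0223
```

drive_tool:
  targets:
    - [[1, 0, -15, 0, 0, 0, 255], [3, 0, -18, 0, 0, 0, 255], [6, 0, -17, 0, 0, 0, 255], [0, 0, 0, 0, 0, 0, 255], [0, 0, 0, 0, 0, 0, 255]]

```text
time: 62.25
tool_pos: [0.6988, -0.2133, 0.128]
eef_rot: [[-0.035, 0.999, 0.002], [0.999, 0.035, -0.001], [-0.001, 0.002, -1.0]]
ft_force: [-0.1, 0.2, -1.3]
width: 0.0225
```

```bash
python3 -c "
from h import *
gate()
d=-.1;P=np.array([-202.2,-45.]);R=np.array([[np.cos(d),-np.sin(d)],[np.sin(d),np.cos(d)]]);e=R@P-P;print(e[0],-e[1])"
```

```text
t62.25 pos [ 698.8 -213.3  128. ] yaw 1.606 F [-0.1  0.2 -1.3] w 0.0225
radius 208.8 (207) gate 1.707 toolrel 1.701
-3.482345968324097 -20.41112940847749
```

drive_tool:
  targets:
    - [[-3.5, -20.4, 0, 0, 0, 0.1, 255], [-3.5, -20.4, 0, 0, 0, 0.1, 255], [-3.5, -20.4, 0, 0, 0, 0.1, 255], [-3.5, -20.4, 0, 0, 0, 0.1, 255], [-3.5, -20.4, 0, 0, 0, 0.1, 255], [-3.5, -20.4, 0, 0, 0, 0.1, 255], [-3.5, -20.4, 0, 0, 0, 0.1, 255], [-3.5, -20.4, 0, 0, 0, 0.1, 255]]

```text
time: 63.05
tool_pos: [0.5371, -0.1912, 0.1261]
eef_rot: [[0.697, 0.717, -0.001], [0.717, -0.697, -0.001], [-0.001, -0.0, -1.0]]
ft_force: [0.8, 0.2, -0.8]
width: 0.0229
```

drive_tool:
  targets:
    - [[-3.5, -20.4, 0, 0, 0, 0.1, 255], [-3.5, -20.4, 0, 0, 0, 0.1, 255], [-3.5, -20.4, 0, 0, 0, 0.1, 255], [-3.5, -20.4, 0, 0, 0, 0.1, 255], [-3.5, -20.4, 0, 0, 0, 0.1, 255], [0, 0, 0, 0, 0, 0, 255], [0, 0, 0, 0, 0, 0, 255]]

```text
time: 63.75
tool_pos: [0.4647, -0.1182, 0.1261]
eef_rot: [[0.954, 0.301, -0.004], [0.301, -0.954, -0.002], [-0.005, 0.001, -1.0]]
ft_force: [-4.7, -3.1, 1.3]
width: 0.0227
```

```bash
python3 -c "
from h import *
gate();to(-118,-150,126,0)"
```

```text
t63.75 pos [ 464.7 -118.2  126.1] yaw 0.306 F [-4.7 -3.1  1.3] w 0.0227
radius 209.6 (207) gate 0.410 toolrel 0.401
t63.75 pos [ 464.7 -118.2  126.1] yaw 0.306 F [-4.7 -3.1  1.3] w 0.0227
hatch now [ -84.5 -228.3] shift [ -0.3 -85.2   0. ] rz 0.401
```

drive_tool:
  targets:
    - [[-2.5, -20.4, 0, 0, 0, 0.1, 255], [-3, -20.4, 0, 0, 0, 0.1, 255], [-3, -20.4, 0, 0, 0, 0.1, 255], [-3, -20.4, 0, 0, 0, 0.1, 255], [0, 0, 0, 0, 0, 0, 255], [0, 0, 0, 0, 0, 0, 255]]

```text
time: 64.35
tool_pos: [0.4372, -0.0396, 0.1248]
eef_rot: [[0.995, -0.095, -0.014], [-0.095, -0.995, -0.002], [-0.013, 0.003, -1.0]]
ft_force: [-11.5, -2.6, 4.5]
width: 0.0224
```

```bash
python3 -c "
from h import *
gate();w=H((440.9,-37.5));print(w);to(w[0],w[1],125,0)"
```

```text
t64.35 pos [437.2 -39.6 124.8] yaw -0.095 F [-11.5  -2.6   4.5] w 0.0224
radius 209.9 (207) gate 0.011 toolrel -0.000
[-115.86841613 -150.26852679]
t64.35 pos [437.2 -39.6 124.8] yaw -0.095 F [-11.5  -2.6   4.5] w 0.0224
hatch now [-119.4 -152.7] shift [ 3.5 -2.5 -0.2] rz -0.000
```

drive_tool:
  targets:
    - [[3, -3, 0, 0, 0, 0, 255], [1, -1, 0, 0, 0, 0, 255], [-6, 0, 17, 0, 0, 0, 255], [-3, 0, 18, 0, 0, 0, 255], [-1, 0, 13, 0, 0, 0, 255], [0, 0, 0, 0, 0, 0, 255], [0, 0, 0, 0, 0, 0, 255]]

```text
time: 65.05
tool_pos: [0.4328, -0.0362, 0.0766]
eef_rot: [[0.995, -0.096, -0.011], [-0.096, -0.995, -0.002], [-0.011, 0.003, -1.0]]
ft_force: [-8.7, -3.7, -0.7]
width: 0.0227
```

```bash
python3 -c "
from h import *
w=H((431.4,-36.4));to(w[0],w[1],75,0)
a=cams.capture('side');cv2.imwrite('pics/c8.png',cv2.resize(a[130:270,240:400,::-1],None,fx=4,fy=4))"
```

```text
t65.05 pos [432.8 -36.2  76.6] yaw -0.096 F [-8.7 -3.7 -0.7] w 0.0227
hatch now [-124.  -149.7] shift [-1.4  0.4  1.6] rz -0.001
```

View pics/c8.png

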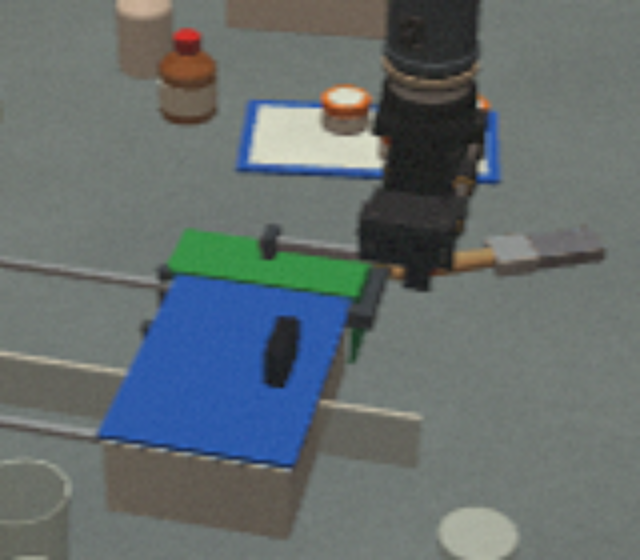

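Bar level and gate shut behind the prong. Release, rise, and back away for a final check.

drive_tool:
  targets:
    - [[0, 0, 0, 0, 0, 0, 0], [0, 0, 0, 0, 0, 0, 0], [0, 0, 0, 0, 0, 0, 0], [0, 0, 0, 0, 0, 0, 0], [0, 0, 0, 0, 0, 0, 0], [0, 0, 0, 0, 0, 0, 0], [0, 0, 0, 0, 0, 0, 0], [0, 0, -20, 0, 0, 0, 0]]

```text
time: 65.9
tool_pos: [0.4356, -0.034, 0.0971]
eef_rot: [[0.995, -0.095, -0.005], [-0.095, -0.996, 0.001], [-0.005, -0.0, -1.0]]
ft_force: [0.4, 0.9, 0.6]
width: 0.0787
```

drive_tool:
  targets:
    - [[0, 0, -35, 0, 0, 0, 0], [0, 0, -40, 0, 0, 0, 0], [5, 45, -10, 0, 0, 0, 0], [5, 45, 0, 0, 0, 0, 0], [5, 45, 0, 0, 0, 0, 0], [5, 45, 0, 0, 0, 0, 0], [0, 0, 0, 0, 0, 0, 0], [0, 0, 0, 0, 0, 0, 0]]

```text
time: 66.7
tool_pos: [0.44, -0.2157, 0.1833]
eef_rot: [[0.995, -0.097, -0.0], [-0.097, -0.995, 0.001], [-0.0, -0.001, -1.0]]
ft_force: [0.4, 1.2, -0.1]
width: 0.0873
```

```bash
python3 -c "
from h import *
state()
for n in('top','side'):
  im=cams.capture(n);cv2.imwrite('pics/%s9.png'%n,im[:,:,::-1])
  for A,c,k in blobs(im,(0,170,90),(5,255,255),5,(300,170,400,230)):print(n,'red',A,c,np.round(H(ray(n,c,.09)*1000)))
tins(.036,(405,140,480,245))
a=cv2.imread('pics/side9.png');b=cv2.imread('pics/top9.png')
cv2.imwrite('pics/c9.png',cv2.resize(np.hstack([a[120:280,220:400],b[110:270,240:480]]),None,fx=1.9,fy=1.9))
"
```

```text
t66.70 pos [ 440.  -215.7  183.3] yaw -0.098 F [ 0.4  1.2 -0.1] w 0.0873
top red 28.0 [337.70001221 217.        ] [-125. -150.]
side red 11.5 [346. 195.] [-127. -153.]
```

View pics/c9.png

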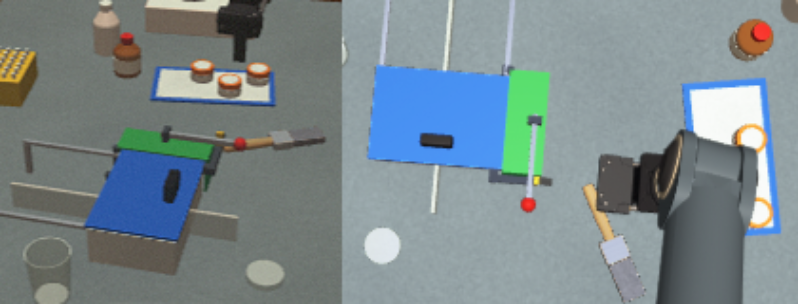

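```bash
python3 -c "
from workcell import workorder
print(workorder.close_job())"
```

```text
the job is handed in; nothing more can be done
None
```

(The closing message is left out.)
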